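# Uncover a tilted grease nipple and hold the coupler snapped on

## Task

Lift the yellow guard off the grease nipple and hang it astride the bar of the small bench rail, letting go of it there. Then pick up the coupler by its square grip, press it squarely onto the tilted nipple until it snaps, and keep it pressed fully home against the nipple's spring: finish while still holding it there. Leave the grease tin, the box cutter and the tally counter where they are.

Things in the scene. Friction and masses are not known exactly. Their poses are not given: they have to be found in the camera images.
- guard: Loose yellow folded-sheet guard, 0.25 kg, an upside-down U with a peaked roof, standing over the nipple at the start. Origin in the middle at the height of its feet; z up. Two upright legs 3 mm thick, 50 mm wide (y), 70 mm high, at x = +-34 to 37 mm; open at the y sides. Underside of the roof ridge (along y) 90 mm above the feet.
- guard_ridge (a point): The underside of the guard's roof ridge (90 mm above its feet, in the middle): the line that rests on the bar when it hangs. Axes as the guard's.
- bench_rail: Fixed rail: a horizontal round bar 12 mm thick along the rail's own y, 180 mm long on two end posts. Origin on the bench under the middle of the bar; the bar's centre line is 120 mm above it, its top 126 mm. The guard hangs astride it, one leg each side, with its y along the bar.
- lube_block: Fixed lubrication block: dark steel base plate 120 x 90 x 8 mm with four bolt heads, green pedestal 52 x 60 mm up to 36 mm high. Origin under the middle of the plate, z up. It carries the nipple, which leans towards the block's own -x. The guard's feet stand on the plate, 8 mm above the bench.
- nipple: Brass grease nipple on a round green boss (radius 20 mm). Origin in the middle of the boss's flat top face, 52 mm above the bench; z is the nipple's axis, outward, leaning 0.40 rad from vertical. Stem 16 mm thick, 25 mm long. Two spring balls at z = 20 mm stick out 3.5 mm on the +-y sides and make the snap.
- valve_pin (a joint): How far the nipple's sprung valve pin is pushed in, m: 0 out, about 0.005 to 0.006 with the coupler fully home on the boss face. Its spring pushes back with about 3 N at 0 and 8 to 9 N fully home; with the coupler snapped on but let go it comes back to about 0.001.
- coupler: Loose grease coupler, 0.25 kg, upright on the bench, mouth down. Origin at the centre of the mouth; z along its axis to the top. Barrel 38 mm thick, 36 mm high, red band. Mouth 28 mm wide, tapering to a 19 mm wide snap lip at 9 to 13 mm depth, wider behind, closed at 27 mm depth. Any turn about its axis fits the nipple.
- guard_fin (a point): Centre of the part of the guard's handle to grip, 118 mm above its feet. The handle is a black upright fin on the roof ridge, 36 mm long in x, 12 mm thick in y, clear of the roof from 95 to 131 mm above the feet: pinch it from above across y. Axes as the guard's.
- coupler_grip (a point): Middle of the coupler's square aluminium grip, 62 mm above the mouth: 24 x 24 mm, flats facing the coupler's x and y, from 36 mm (the barrel's shoulder) to 92 mm above the mouth.
- nipple_tip (a point): End of the valve pin (9 mm thick) as it stands out at the start, 33 mm along the nipple's z; axes as the nipple's. Pressing the coupler on: with the mouth 17 to 12 mm above the boss face it takes up to 15 to 20 N, at 6 to 4 mm it snaps, then the pin pushes back; fully home the mouth rim rests on the boss face (a hard stop), both origins and z axes together.
- grease_tin: Bystander: brown tin with a pale lid, 74 mm in diameter, 60 mm high. Origin under its middle. To be left alone.
- cutter: Bystander: yellow box cutter, 162 x 24 x 17 mm, lying on the bench along y. Origin under its middle. To be left alone.
- counter: Bystander: small white tally counter, 27 x 53 x 53 mm, standing on the bench. Origin under its middle. To be left alone.
There are look-alikes about, which are no part of the job. Of the things shaped like the guard, the yellow one is meant.

How it is judged:
By the outcome, as a careful person would: the job done as asked, in the order asked, and still so for the second after the job is handed in, while the arm keeps its last pose, push and grip.
It also fails if it takes over 61 s, if anything falls off the work surface, if the arm or the gripper's body presses on something with over 40 N, if the wrist force passes 120 N, or if a joint passes its speed limit or range.

## Robot

A 7-joint arm with a two-finger parallel gripper is mounted at the origin on a cart in front of the work surface, level with it; the furniture and walls round the work are solid. World frame = base frame: x ahead of the robot, y to its left, z up, the work surface at z = 0. Lengths are in m, angles in degrees, forces in N, time in s.
With the tool pointing down it reaches from about 0.425 to 0.925 m from the base axis. Payload 6.8 kg.
Tool frame: the origin (TCP) lies at the centre of the arm's flange, where the gripper is bolted on; the fingertips stand 182 mm ahead of it and the grasp point (between the pads) lies 163 mm ahead of it (r.finger_overhang is the distance from the TCP to the fingertips, in m); z points along the fingers, y is the line along which they close (so a half turn about z gives the same grasp; the last joint's range is limited). The gripper opens to 88 mm and grips with 3 to 60 N. Pads are 20 mm wide; open, the fingers measure 115 mm over their backs; the gripper's body (75 mm by 178 mm) begins 61 mm behind the grasp point.
Start: joints at [-81.079, 27.33, 1.283, 89.118, -0.659, 63.558, -4.761], TCP at [0.176, 0.652, 0.405] pointing down, gripper open.
Joint ranges: [-169.35, 169.35], [-19.33, 120.38], [-80.79, 83.38], [13.8, 139.57], [-78.32, 258.32], [9.67, 109.79], [-169.56, 169.56]. Speed limits (degrees/s): [136.94, 136.94, 180, 180, 180, 180, 180].

## Interface

Orientations are given as [roll, pitch, yaw] about the fixed x, y, z axes, in that order (R = Rz(yaw) Ry(pitch) Rx(roll)).
In Python, from cell import r, optics gives the robot as it stands.
- The arm moves only by the tool play_rows, never from a script. Its argument "rows" is a list of rows, each an object with "delta_pos": the shift along the world's x, y, z in units of 500 mm (1.0 is 500 mm), a list of three; "angular": the turn, a rotation vector about the world's x, y, z in units of pi/4 rad (1.0 is pi/4 rad), a list of three. In form: [{"delta_pos": [tx, ty, tz], "angular": [wx, wy, wz]}, ...]. A call has 1 to 10 rows; each row shifts and turns the commanded pose from where the row before left it; what a row does not reach is not made up. A row lasts 1/12 s, in which the tool goes at most 41.7 mm and 7.16 degrees, less where a joint would pass 70% of its speed; a pose out of reach is approached as far as the arm can. A call with a number of a shift or a turn outside -1 to 1 is refused whole. A call with a gripper value outside its range is refused whole. "hand" is the opening, from -1 (shut) to 1 (fully open), set as the call begins (left out, the last holds). The fingers move at their own pace and stop on an object; the grip force is fixed at half the most. Time passes only in rows, so rows that do not move let the fingers close. It gives the time, the measured TCP pose, the force, the opening and the grip force at its end, in the units of the state.
- r.observe(): the state, without advancing time (a new reading comes with each control period).
- optics.get_image(name): name is "side" or "top"; returns a dict with "frame" (420x560x3 uint8, red, green, blue), "fov_y" (degrees; the focal length in pixels is half the picture's height over the tangent of half this angle, whatever the lens; pixels are square), "cx", "cy" (the principal point, pixels), "dist_coeffs" ([k1, k2, p1, p2, k3] as OpenCV has them; the pictures are not rectified), "T" (4x4, takes a point from camera to world coordinates). Camera axes: x right, y up, looking along -z (the intrinsics and any distortion apply to the point x, -y, -z); pixel columns grow to the right and rows downward; lengths in m; the calibration is good to about 2 mm. A picture is of the moment at which its call begins. There is no depth.
- r.close_job(): hands the job in; it is judged then, once.
The state is a dict: "time_s": time; "q": joint angles; "qd": joint speeds; "joint_efforts": joint torques, N m; "tool_pos": TCP position; "tcp_rot": TCP orientation; "force": force on the tool from outside, world axes, zero at the start; "wrist_torque": the same for the moment, N m; "grip_width": finger opening in m; "finger_force": force on a finger pad.
Only numpy, scipy, OpenCV 4.12 (cv2) and the standard library are available. Lean on these libraries where they do the work, as an engineer would, in place of code of your own. Each camera call takes 0.05 s, during which the arm holds its last target. There are 200 camera calls.

## Working session

There is one attempt and no reset: what is moved stays moved. The work goes in short steps, Python scripts to look and compute and a tool call to move; the robot and the scene stay as the last step left them, time stands still between calls to the robot, and variables do not carry over. Pictures are saved under pics/ and viewed, at most 10 in all, crops included, and the job is handed in when it is done.

Besides the shell and the picture viewer there is one more tool, called after "Call:" by a JSON object that holds its "api" and its "payload". play_rows: Moves the arm, as the interface text tells. Its arguments: {"type":"object","properties":{"rows":{"type":"array"},"hand":{"type":"number"}},"required":["rows"]}

```bash
mkdir -p pics; cat > h.py <<'E'
import numpy as np, cv2
from cell import r, optics
def cam(n):
    d=optics.get_image(n); f=d["frame"]; h=f.shape[0]
    F=h/2/np.tan(np.radians(d["fov_y"])/2)
    d["K"]=np.array([[F,0,d["cx"]],[0,F,d["cy"]],[0,0,1.]]); d["D"]=np.array(d["dist_coeffs"],float); d["T"]=np.array(d["T"]); return d
def ray(d,uv):
    p=cv2.undistortPoints(np.array(uv,float).reshape(-1,1,2),d["K"],d["D"]).reshape(-1,2)
    v=np.c_[p[:,0],-p[:,1],-np.ones(len(p))]@d["T"][:3,:3].T
    return d["T"][:3,3],v
def plane(d,uv,z):
    o,v=ray(d,uv); return o+v*((z-o[2])/v[:,2])[:,None]
def tri(d1,p1,d2,p2):
    o1,v1=ray(d1,[p1]);o2,v2=ray(d2,[p2]);v1=v1[0];v2=v2[0]
    s=np.linalg.lstsq(np.c_[v1,-v2],o2-o1,rcond=None)[0]
    a=o1+s[0]*v1;b=o2+s[1]*v2; return (a+b)/2,np.linalg.norm(a-b)
def proj(d,P):
    P=np.atleast_2d(P); c=(P-d["T"][:3,3])@d["T"][:3,:3]
    return cv2.projectPoints(c*[1,-1,-1],np.zeros(3),np.zeros(3),d["K"],d["D"])[0].reshape(-1,2)
def save(d,n,box=None,s=1):
    f=d["frame"][...,::-1]
    if box: f=f[box[1]:box[3],box[0]:box[2]]
    cv2.imwrite("pics/"+n,cv2.resize(f,None,fx=s,fy=s,interpolation=cv2.INTER_CUBIC))
E
python3 - <<'E'
from h import *
for n in("top","side"):
    d=cam(n); save(d,n+"0.png",s=1.4); print(n,d["T"].round(3).tolist(),d["fov_y"],d["cx"],d["cy"],d["D"])
    np.save("pics/"+n+"0.npy",d["frame"])
print(r.observe())
E
```

```text
top [[-0.008, 0.986, -0.165, 0.303], [-1.0, -0.007, 0.006, -0.039], [0.005, 0.165, 0.986, 0.951], [0.0, 0.0, 0.0, 1.0]] 56.494919218632994 285.08846479357885 209.7002611925167 [-0.01525511  0.          0.          0.          0.        ]
side [[0.93, 0.289, -0.227, 0.195], [-0.367, 0.707, -0.605, -0.705], [-0.014, 0.646, 0.763, 0.934], [0.0, 0.0, 0.0, 1.0]] 53.918833291103816 276.25903883164375 211.35326576251245 [-0.06176248  0.          0.          0.          0.        ]
{'time_s': 0.1, 'q': array([-81.07939762,  27.37116483,   1.27977036,  89.1697856 ,
        -0.6570195 ,  63.55842057,  -4.76156022]), 'qd': array([ 0.05959498, -0.1562623 , -0.05977338, -0.16431929, -0.00262389,
       -0.02303578, -0.07983851]), 'joint_efforts': array([ 4.22554396e-03, -5.84090996e+01,  1.54013369e+00, -2.73311180e+01,
       -5.41989680e-02,  1.31337892e-02,  4.06144102e-05]), 'tool_pos': array([0.17593212, 0.65142725, 0.40379845]), 'tcp_rot': array([-1.79908334e+02,  8.16216729e-03,  1.64887792e+02]), 'force': array([ 0.64062976, -0.37974844,  0.7861772 ]), 'wrist_torque': array([-0.02250251, -0.00382586,  0.02441696]), 'finger_force': 0.0, 'grip_width': 0.08773592476739456}
```

View pics/top0.png

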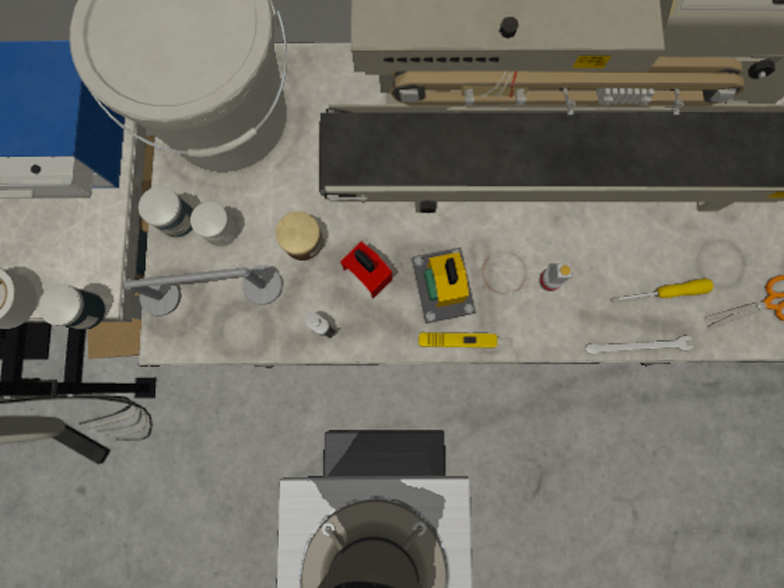

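View pics/side0.png

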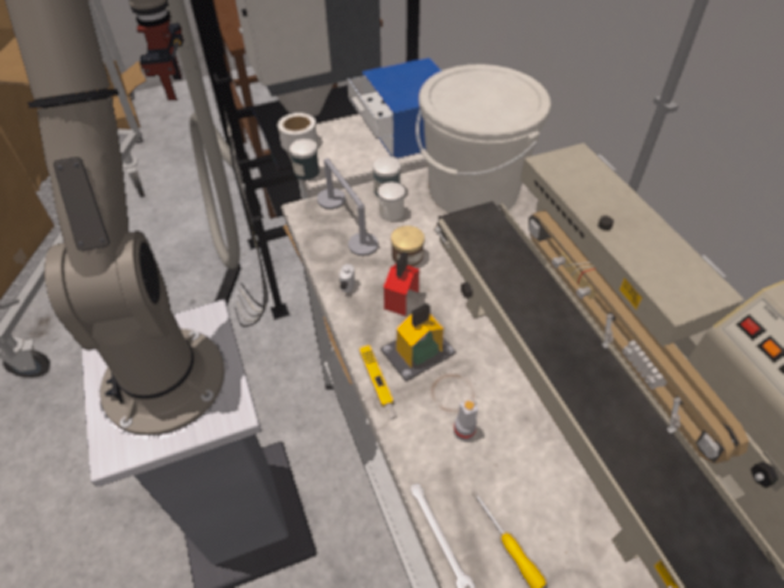

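Top view (1.4x pixels): the two guard-shaped things are yellow at (449,275) on the dark plate and red at (367,268). The yellow one is meant: it has the right colour and stands over the block. The coupler is at (557,275), the rail runs (160,290)–(262,283), the tin is at (299,235), the cutter at (457,340) and the counter at (320,323). I'll confirm in an enlarged crop.

```bash
python3 - <<'E'
from h import *
t=np.load("pics/top0.npy")[...,::-1];s=np.load("pics/side0.npy")[...,::-1]
a=cv2.resize(t[165:245,230:430],None,fx=4,fy=4,interpolation=cv2.INTER_CUBIC)
b=cv2.resize(s[170:320,220:370],None,fx=1.86,fy=1.86,interpolation=cv2.INTER_CUBIC)[:279]
c=cv2.resize(t[180:225,85:205],None,fx=4,fy=4,interpolation=cv2.INTER_CUBIC)
m=np.zeros((599,800,3),np.uint8);m[:320]=a;m[320:320+279,:279]=b[:279,:279];m[320:500,300:780]=c
cv2.imwrite("pics/m0.png",m)
d=cam("top");e=cam("side")
f=d["frame"];hsv=cv2.cvtColor(f,cv2.COLOR_RGB2HSV);hs=cv2.cvtColor(e["frame"],cv2.COLOR_RGB2HSV)
def blobs(h,lo,hi,box,name,mn=15):
    k=cv2.inRange(h,lo,hi);z=np.zeros_like(k);z[box[1]:box[3],box[0]:box[2]]=k[box[1]:box[3],box[0]:box[2]]
    for c in cv2.findContours(z,0,2)[0]:
        if cv2.contourArea(c)>mn: print(name,[np.round(x,1).tolist() if not isinstance(x,float) else round(x,1) for x in cv2.minAreaRect(c)],cv2.contourArea(c))
blobs(hsv,(0,0,0),(180,255,50),(290,170,345,235),"top fin")
blobs(hsv,(0,0,0),(180,110,110),(290,170,345,235),"top plate")
blobs(hsv,(20,150,100),(35,255,255),(290,170,345,235),"top yellow")
blobs(hsv,(10,130,150),(25,255,255),(380,180,420,215),"top orange",2)
blobs(hsv,(0,100,50),(8,255,255),(380,180,420,215),"top red",4)
blobs(hs,(0,0,0),(180,255,50),(280,200,330,270),"side fin")
blobs(hs,(10,130,150),(25,255,255),(320,270,345,310),"side orange",2)
E
```

```text
top fin [[322.0, 193.5], [17.5, 6.5], 76.0] 88.0
top plate [[321.9, 193.4], [17.2, 6.0], 77.5] 78.5
top plate [[315.8, 203.2], [49.3, 36.9], 77.0] 680.5
top yellow [[320.5, 198.7], [35.3, 24.8], 77.9] 739.0
top orange [[403.5, 192.5], [5.0, 5.0], 90.0] 23.0
top red [[390.2, 203.0], [14.2, 4.7], 42.0] 12.0
side fin [[300.2, 225.9], [4.7, 11.4], 60.3] 32.0
side orange [[335.0, 289.0], [4.0, 4.0], 90.0] 14.5
```

View pics/m0.png

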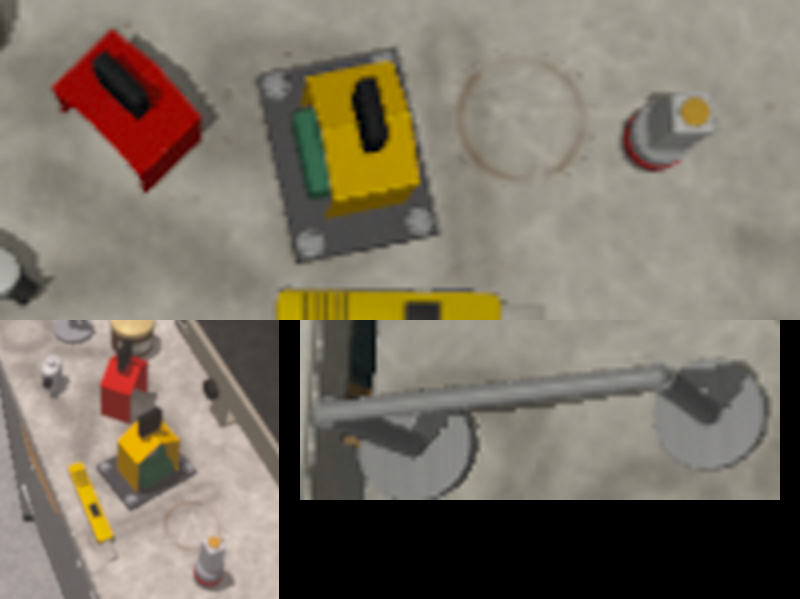

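The crop confirms it: the yellow guard with a black fin is at crop (370,115), standing on the dark plate whose corners are (258,76), (396,48), (438,234) and (299,263). The coupler top is at (694,110) and the bar runs (315,413)–(665,375). Next I compute positions.

```bash
python3 - <<'E'
from h import *
d=cam("top");e=cam("side")
u=lambda p,ox,oy,s=4:[(p[0]+.5)/s-.5+ox,(p[1]+.5)/s-.5+oy]
pl=[u(p,230,165) for p in[(258,76),(396,48),(438,234),(299,263)]]
P=plane(d,pl,.008);print("plate",P.round(4).tolist(),"c",P.mean(0).round(4),[round(float(np.linalg.norm(P[i]-P[i-1])),4) for i in range(4)])
ax=(P[0]+P[1]-P[2]-P[3]);print("yaw long",np.degrees(np.arctan2(ax[1],ax[0])))
a2=(P[0]+P[3]-P[1]-P[2]);print("yaw short",np.degrees(np.arctan2(a2[1],a2[0])))
print("fin at z.139",plane(d,[[321.8,193.2]],.139).round(4), "tri",tri(d,(322,193.5),e,(300.2,225.9)))
F=plane(d,[u(p,230,165) for p in[(369,80),(374,150)]],.139);print("fin ends",F.round(4))
print("coupler top",plane(d,[[403.3,192.3]],.092).round(4),"tri",tri(d,(403.3,192.3),e,(335,288.8)))
g=[u(p,230,165) for p in[(674,97),(712,95),(712,129),(676,132)]];G=plane(d,g,.092);print("grip",G.round(4).tolist(),G.mean(0))
B=plane(d,[u((315-300,413-320),85,180),u((665-300,375-320),85,180)],.12);print("bar",B.round(4).tolist(),np.linalg.norm(B[0]-B[1]),B.mean(0),np.degrees(np.arctan2(*(B[0]-B[1])[1::-1])))
print("discs",plane(d,[u((418-300,455-320),85,180),u((710-300,415-320),85,180)],0.004).round(4))
print("bar side px check",proj(e,B)*1.4)
bk=tri(d,(np.array((78,25))/1.4),e,np.array((480,70))/1.4)
print("bucket rim front",plane(d,np.array([[172,118],[275,50]])/1.4,.25))
E
```

```text
plate [[0.5258, -0.0682, 0.008], [0.5431, -0.1542, 0.008], [0.4265, -0.1767, 0.008], [0.4094, -0.0918, 0.008]] c [ 0.4762 -0.1227  0.008 ] [0.1188, 0.0876, 0.1188, 0.0866]
yaw long 11.192369769255682
yaw short 101.39663028857477
fin at z.139 [[ 0.4736 -0.1228  0.139 ]] tri (array([ 0.47676419, -0.12530276,  0.11700601]), np.float64(0.0016057882203873366))
fin ends [[ 0.4923 -0.1234  0.139 ]
 [ 0.4543 -0.1251  0.139 ]]
coupler top [[ 0.4844 -0.3114  0.092 ]] tri (array([ 0.48306665, -0.30961049,  0.0975484 ]), np.float64(0.00038176578038089137))
grip [[0.4924, -0.3001, 0.092], [0.4934, -0.3217, 0.092], [0.4739, -0.3206, 0.092], [0.4723, -0.3002, 0.092]] [ 0.48298894 -0.31065455  0.092     ]
bar [[0.4596, 0.3812, 0.12], [0.4793, 0.1922, 0.12]] 0.19004242009609434 [0.46947531 0.28666155 0.12      ] 95.94500053149135
discs [[0.4549 0.3744 0.004 ]
 [0.4786 0.1958 0.004 ]]
bar side px check [[326.10858425 158.76756586]
 [361.73184805 206.24665916]]
bucket rim front [[0.66710568 0.26683774 0.25      ]
 [0.76891853 0.12828476 0.25      ]]
```

Call:
{"api": "play_rows", "payload": {"hand": 1, "rows": [{"delta_pos": [0.04, -0.06, 0], "angular": [0, 0, 0.03]}, {"delta_pos": [0.04, -0.06, 0], "angular": [0, 0, 0.03]}, {"delta_pos": [0.04, -0.06, 0], "angular": [0, 0, 0.03]}, {"delta_pos": [0.04, -0.06, 0], "angular": [0, 0, 0.03]}, {"delta_pos": [0.04, -0.06, 0], "angular": [0, 0, 0.03]}, {"delta_pos": [0.04, -0.06, 0], "angular": [0, 0, 0.03]}, {"delta_pos": [0.04, -0.06, 0], "angular": [0, 0, 0.03]}, {"delta_pos": [0.04, -0.06, 0], "angular": [0, 0, 0.03]}, {"delta_pos": [0.04, -0.06, 0], "angular": [0, 0, 0.03]}, {"delta_pos": [0.04, -0.06, 0], "angular": [0, 0, 0.03]}]}}

```text
time_s: 1.13
tool_pos: [0.3767, 0.35, 0.4049]
tcp_rot: [180.0, 0.0, 178.5]
force: [0.3, 0.4, -0.6]
grip_width: 0.0873
finger_force: 0.0
```

Call:
{"api": "play_rows", "payload": {"rows": [{"delta_pos": [0.02, -0.08, 0], "angular": [0, 0, 0.0285]}, {"delta_pos": [0.02, -0.08, 0], "angular": [0, 0, 0.0285]}, {"delta_pos": [0.02, -0.08, 0], "angular": [0, 0, 0.0285]}, {"delta_pos": [0.02, -0.08, 0], "angular": [0, 0, 0.0285]}, {"delta_pos": [0.02, -0.08, 0], "angular": [0, 0, 0.0285]}, {"delta_pos": [0.02, -0.08, 0], "angular": [0, 0, 0.0285]}, {"delta_pos": [0.02, -0.08, 0], "angular": [0, 0, 0.0285]}, {"delta_pos": [0.02, -0.08, 0], "angular": [0, 0, 0.0285]}, {"delta_pos": [0.02, -0.08, 0], "angular": [0, 0, 0.0285]}, {"delta_pos": [0.02, -0.08, 0], "angular": [0, 0, 0.0285]}]}}

```text
time_s: 1.97
tool_pos: [0.476, -0.0504, 0.4051]
tcp_rot: [180.0, 0.1, -168.7]
force: [0.1, 0.6, -0.6]
grip_width: 0.088
finger_force: 0.0
```

Call:
{"api": "play_rows", "payload": {"rows": [{"delta_pos": [-0.001, -0.049, 0], "angular": [0, 0, 0]}, {"delta_pos": [-0.001, -0.049, 0], "angular": [0, 0, 0]}, {"delta_pos": [0, -0.048, 0], "angular": [0, 0, 0]}, {"delta_pos": [0, 0, -0.04], "angular": [0, 0, 0]}, {"delta_pos": [0, 0, -0.05], "angular": [0, 0, 0]}, {"delta_pos": [0, 0, -0.05], "angular": [0, 0, 0]}, {"delta_pos": [0, 0, -0.04], "angular": [0, 0, 0]}, {"delta_pos": [0, 0, -0.03], "angular": [0, 0, 0]}, {"delta_pos": [0, 0, -0.022], "angular": [0, 0, 0]}, {"delta_pos": [0, 0, 0], "angular": [0, 0, 0]}]}}

```text
time_s: 2.8
tool_pos: [0.4744, -0.1211, 0.2869]
tcp_rot: [180.0, -0.2, -168.8]
force: [-0.2, -0.4, 1.1]
grip_width: 0.0877
finger_force: 0.0
```

Call:
{"api": "play_rows", "payload": {"hand": -1, "rows": [{"delta_pos": [0, 0, 0], "angular": [0, 0, 0]}, {"delta_pos": [0, 0, 0], "angular": [0, 0, 0]}, {"delta_pos": [0, 0, 0], "angular": [0, 0, 0]}, {"delta_pos": [0, 0, 0], "angular": [0, 0, 0]}, {"delta_pos": [0, 0, 0], "angular": [0, 0, 0]}, {"delta_pos": [0, 0, 0], "angular": [0, 0, 0]}, {"delta_pos": [0, 0, 0], "angular": [0, 0, 0]}, {"delta_pos": [0, 0, 0], "angular": [0, 0, 0]}]}}

```text
time_s: 3.47
tool_pos: [0.475, -0.1213, 0.2888]
tcp_rot: [180.0, 0.0, -168.8]
force: [0.1, 0.8, 0.7]
grip_width: 0.0379
finger_force: 0.0
```

Call:
{"api": "play_rows", "payload": {"rows": [{"delta_pos": [0, 0, 0], "angular": [0, 0, 0]}, {"delta_pos": [0, 0, 0], "angular": [0, 0, 0]}, {"delta_pos": [0, 0, 0], "angular": [0, 0, 0]}, {"delta_pos": [0, 0, 0], "angular": [0, 0, 0]}, {"delta_pos": [0, 0, 0], "angular": [0, 0, 0]}, {"delta_pos": [0, 0, 0], "angular": [0, 0, 0]}]}}

```text
time_s: 3.97
tool_pos: [0.4747, -0.1212, 0.2884]
tcp_rot: [180.0, -0.1, -168.8]
force: [-0.2, 0.7, -2.6]
grip_width: 0.0119
finger_force: 30.0
```

Call:
{"api": "play_rows", "payload": {"rows": [{"delta_pos": [0, 0, 0.01], "angular": [0, 0, 0]}, {"delta_pos": [0, 0, 0.03], "angular": [0, 0, 0]}, {"delta_pos": [0, 0, 0.04], "angular": [0, 0, 0]}, {"delta_pos": [0, 0, 0.05], "angular": [0, 0, 0]}, {"delta_pos": [0, 0, 0.05], "angular": [0, 0, 0]}, {"delta_pos": [0, 0, 0.05], "angular": [0, 0, 0]}, {"delta_pos": [0, 0, 0.04], "angular": [0, 0, 0]}, {"delta_pos": [0, 0, 0.04], "angular": [0, 0, 0]}, {"delta_pos": [0, 0, 0.01], "angular": [0, 0, 0]}, {"delta_pos": [0, 0, 0], "angular": [0, 0, 0]}]}}

```text
time_s: 4.8
tool_pos: [0.4752, -0.1215, 0.4499]
tcp_rot: [-180.0, 0.2, -168.8]
force: [-0.3, -0.3, -3.2]
grip_width: 0.012
finger_force: 30.0
```

```bash
python3 - <<'E'
from h import *
t=cam("top");s=cam("side")
a=cv2.resize(t["frame"][140:260,250:360],None,fx=4,fy=4,interpolation=cv2.INTER_CUBIC)
b=cv2.resize(s["frame"][130:280,240:330],None,fx=4,fy=4,interpolation=cv2.INTER_CUBIC)
m=np.zeros((600,800,3),np.uint8);m[:480,:440]=a;m[:,440:]=b
cv2.imwrite("pics/m1.png",m[...,::-1])
E
```

```text
(no output)
```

View pics/m1.png

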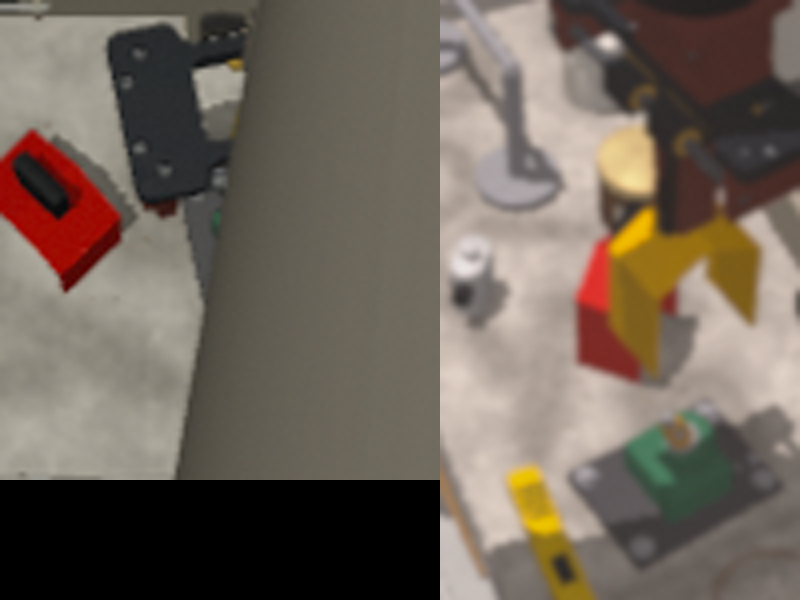

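The picture shows the guard lifted in the gripper (right panel (680,260)). The nipple stands at (685,430) on the green block and the rail is at (500,100). I'm carrying the guard to the rail.

Call:
{"api": "play_rows", "payload": {"rows": [{"delta_pos": [0, 0.04, 0], "angular": [0, 0, -0.01]}, {"delta_pos": [-0.002, 0.07, 0], "angular": [0, 0, -0.01]}, {"delta_pos": [-0.002, 0.08, 0], "angular": [0, 0, -0.01]}, {"delta_pos": [-0.002, 0.08, 0], "angular": [0, 0, -0.01]}, {"delta_pos": [-0.002, 0.08, 0], "angular": [0, 0, -0.01]}, {"delta_pos": [-0.002, 0.08, 0], "angular": [0, 0, -0.01]}, {"delta_pos": [-0.002, 0.08, 0], "angular": [0, 0, -0.01]}, {"delta_pos": [-0.002, 0.08, 0], "angular": [0, 0, -0.01]}, {"delta_pos": [0, 0.08, 0], "angular": [0, 0, -0.01]}, {"delta_pos": [0, 0.06, 0], "angular": [0, 0, -0.014]}]}}

```text
time_s: 5.73
tool_pos: [0.4668, 0.2471, 0.4466]
tcp_rot: [-180.0, -0.2, -173.3]
force: [0.4, -0.3, -3.1]
grip_width: 0.0115
finger_force: 30.0
```

Call:
{"api": "play_rows", "payload": {"rows": [{"delta_pos": [0, 0.05, 0], "angular": [0, 0, 0]}, {"delta_pos": [0, 0.03, 0], "angular": [0, 0, 0]}, {"delta_pos": [0, 0.005, 0], "angular": [0, 0, 0]}, {"delta_pos": [0, 0, 0], "angular": [0, 0, 0]}, {"delta_pos": [0, 0, 0], "angular": [0, 0, 0]}]}}

```text
time_s: 6.15
tool_pos: [0.4684, 0.2844, 0.4479]
tcp_rot: [-179.9, -0.1, -173.6]
force: [0.3, -0.5, -2.5]
grip_width: 0.0116
finger_force: 30.0
```

```bash
python3 - <<'E'
from h import *
t=cam("top");s=cam("side")
a=cv2.resize(t["frame"][140:260,60:210],None,fx=2.6,fy=2.6,interpolation=cv2.INTER_CUBIC)
b=cv2.resize(s["frame"][60:210,200:300],None,fx=4,fy=4,interpolation=cv2.INTER_CUBIC)
m=np.zeros((600,800,3),np.uint8);m[:312,:390]=a;m[:,400:]=b
# nipple view
c=cv2.resize(t["frame"][165:245,290:350],None,fx=3.5,fy=3.5,interpolation=cv2.INTER_CUBIC); m[315:595,:210]=c
c=cv2.resize(s["frame"][225:275,270:320],None,fx=3.6,fy=3.6,interpolation=cv2.INTER_CUBIC); m[315:495,215:395]=c
cv2.imwrite("pics/m2.png",m[...,::-1]); print(r.observe()["tool_pos"])
E
```

```text
[0.46849276 0.2840671  0.44848691]
```

View pics/m2.png

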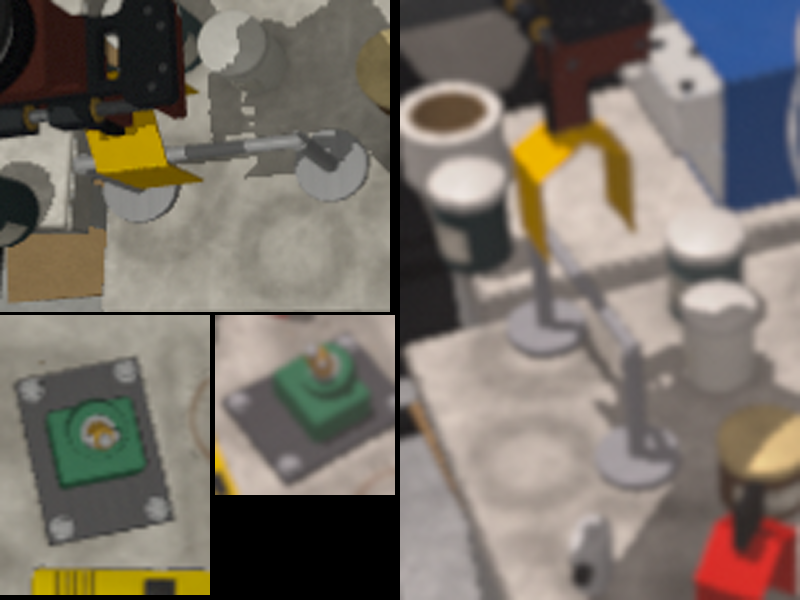

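The picture shows the guard over the bar. Lower-left panel: the boss is centred at about (98,427) and the brass tip at (101,436), so the nipple leans towards the robot (−x). I'm lowering the guard now.

Call:
{"api": "play_rows", "payload": {"rows": [{"delta_pos": [0, 0.002, -0.02], "angular": [0, 0, 0]}, {"delta_pos": [0, 0, -0.04], "angular": [0, 0, 0]}, {"delta_pos": [0, 0, -0.04], "angular": [0, 0, 0]}, {"delta_pos": [0, 0, -0.04], "angular": [0, 0, 0]}, {"delta_pos": [0, 0, -0.04], "angular": [0, 0, 0]}, {"delta_pos": [0, 0, -0.03], "angular": [0, 0, 0]}, {"delta_pos": [0, 0, -0.02], "angular": [0, 0, 0]}, {"delta_pos": [0, 0, -0.014], "angular": [0, 0, 0]}, {"delta_pos": [0, 0, -0.006], "angular": [0, 0, 0]}, {"delta_pos": [0, 0, 0], "angular": [0, 0, 0]}]}}

```text
time_s: 7.08
tool_pos: [0.4681, 0.2869, 0.3234]
tcp_rot: [-180.0, -0.0, -173.5]
force: [0.5, 0.3, -2.0]
grip_width: 0.0117
finger_force: 30.0
```

Call:
{"api": "play_rows", "payload": {"rows": [{"delta_pos": [0, 0, -0.002], "angular": [0, 0, 0]}, {"delta_pos": [0, 0, -0.002], "angular": [0, 0, 0]}, {"delta_pos": [0, 0, -0.002], "angular": [0, 0, 0]}, {"delta_pos": [0, 0, 0], "angular": [0, 0, 0]}]}}

```text
time_s: 7.42
tool_pos: [0.4681, 0.2872, 0.321]
tcp_rot: [180.0, 0.0, -173.5]
force: [-0.5, -0.4, -2.0]
grip_width: 0.012
finger_force: 30.0
```

Call:
{"api": "play_rows", "payload": {"rows": [{"delta_pos": [0, 0, -0.003], "angular": [0, 0, 0]}, {"delta_pos": [0, 0, -0.003], "angular": [0, 0, 0]}, {"delta_pos": [0, 0, 0], "angular": [0, 0, 0]}, {"delta_pos": [0, 0, 0], "angular": [0, 0, 0]}]}}

```text
time_s: 7.75
tool_pos: [0.468, 0.2873, 0.3178]
tcp_rot: [180.0, 0.0, -173.5]
force: [-0.2, -0.2, -1.1]
grip_width: 0.0122
finger_force: 30.0
```

Call:
{"api": "play_rows", "payload": {"rows": [{"delta_pos": [0, 0, -0.002], "angular": [0, 0, 0]}, {"delta_pos": [0, 0, -0.002], "angular": [0, 0, 0]}, {"delta_pos": [0, 0, 0], "angular": [0, 0, 0]}]}}

```text
time_s: 8.0
tool_pos: [0.4682, 0.2872, 0.3176]
tcp_rot: [180.0, 0.0, -173.5]
force: [-5.2, -2.9, 16.4]
grip_width: 0.0116
finger_force: 30.0
```

Call:
{"api": "play_rows", "payload": {"rows": [{"delta_pos": [-0.001, 0, 0.002], "angular": [0, 0, 0]}, {"delta_pos": [0, 0, 0], "angular": [0, 0, 0]}, {"delta_pos": [0, 0, 0], "angular": [0, 0, 0]}]}}

```text
time_s: 8.25
tool_pos: [0.4678, 0.2872, 0.3175]
tcp_rot: [180.0, 0.0, -173.5]
force: [-1.6, -0.8, 7.6]
grip_width: 0.0117
finger_force: 30.0
```

Call:
{"api": "play_rows", "payload": {"hand": 1, "rows": [{"delta_pos": [0, 0, 0], "angular": [0, 0, 0]}, {"delta_pos": [0, 0, 0], "angular": [0, 0, 0]}, {"delta_pos": [0, 0, 0], "angular": [0, 0, 0]}, {"delta_pos": [0, 0, 0], "angular": [0, 0, 0]}, {"delta_pos": [0, 0, 0], "angular": [0, 0, 0]}, {"delta_pos": [0, 0, 0], "angular": [0, 0, 0]}]}}

```text
time_s: 8.75
tool_pos: [0.4675, 0.2872, 0.3165]
tcp_rot: [-180.0, -0.0, -173.5]
force: [-0.3, 0.1, -0.1]
grip_width: 0.0486
finger_force: 0.0
```

Call:
{"api": "play_rows", "payload": {"rows": [{"delta_pos": [0, 0, 0.02], "angular": [0, 0, 0]}, {"delta_pos": [0, 0, 0.04], "angular": [0, 0, 0]}, {"delta_pos": [0, 0, 0.05], "angular": [0, 0, 0]}, {"delta_pos": [0, 0, 0.05], "angular": [0, 0, 0]}, {"delta_pos": [0, 0, 0.04], "angular": [0, 0, 0]}, {"delta_pos": [0, 0, 0.02], "angular": [0, 0, 0]}]}}

```text
time_s: 9.25
tool_pos: [0.468, 0.2873, 0.4302]
tcp_rot: [179.9, 0.2, -173.5]
force: [-0.0, 0.4, -0.1]
grip_width: 0.0866
finger_force: 0.0
```

```bash
python3 - <<'E'
from h import *
s=cam("side")
save(s,"s3.png",(190,60,310,210),4)
# refine coupler, nipple from current views
t=cam("top"); print(r.observe()["tool_pos"])
y=np.radians(11.3); ax=np.array([-np.sin(.4)*np.cos(y),-np.sin(.4)*np.sin(y),np.cos(.4)])
for c in([.4762,-.1227],):
  # boss origin xy guess = plate centre
  o=np.array([*c,.052]); 
  for d,n in((t,"top"),(s,"side")): print(n,proj(d,[o,o+.025*ax,o+.033*ax]).round(1).tolist())
for d,n,b in((t,"top",(295,180,340,230)),(s,"side",(270,225,320,275))):
  h=cv2.cvtColor(d["frame"],cv2.COLOR_RGB2HSV); k=cv2.inRange(h,(8,90,90),(28,255,255))
  z=np.zeros_like(k);z[b[1]:b[3],b[0]:b[2]]=k[b[1]:b[3],b[0]:b[2]]
  for q in cv2.findContours(z,0,2)[0]: print(n,"brass",cv2.boundingRect(q),cv2.contourArea(q),q.reshape(-1,2).mean(0))
m=np.zeros((600,800,3),np.uint8)
m[:600,:400]=cv2.resize(t["frame"][180:225,298:328],(400,600),interpolation=cv2.INTER_CUBIC)
m[:400,400:]=cv2.resize(s["frame"][228:268,275:315],(400,400),interpolation=cv2.INTER_CUBIC)
cv2.imwrite("pics/nip.png",m[...,::-1])
E
```

```text
[0.4679101  0.28733514 0.42879355]
top [[318.1, 199.8], [319.9, 202.0], [320.5, 202.7]]
side [[299.1, 240.4], [296.3, 236.8], [295.4, 235.6]]
top brass (315, 196, 7, 7) 13.0 [317.71428571 198.5       ]
side brass (270, 274, 1, 1) 0.0 [270. 274.]
side brass (270, 259, 7, 16) 31.0 [272.5        268.11111111]
side brass (296, 234, 6, 8) 6.0 [298.75   237.9375]
```

View pics/s3.png

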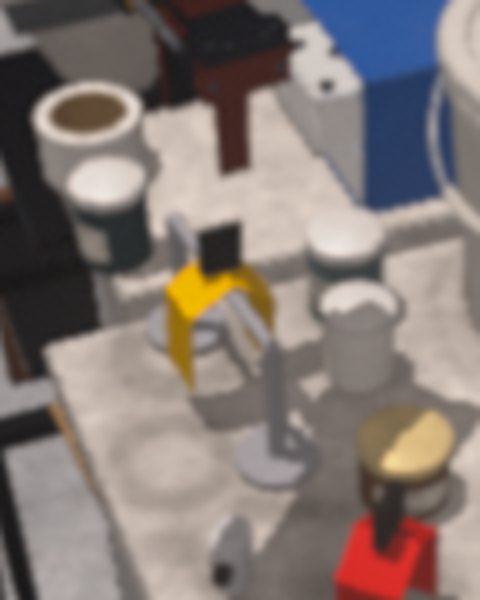

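View pics/nip.png

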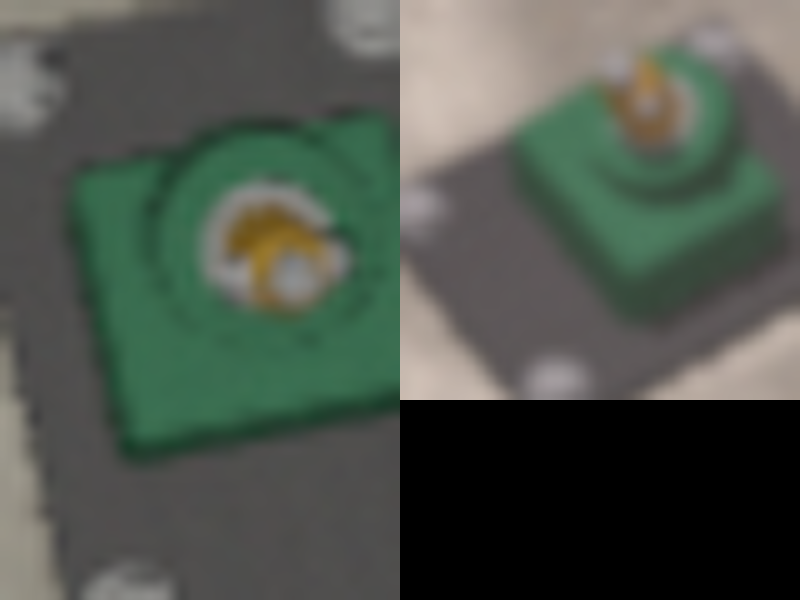

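Side view: the guard hangs astride the bar (crop (215,290)) and the gripper is clear. Nipple crops: the boss face centre is at about (267,237) in the left panel with the pin tip at (297,278), and the boss is at about (667,118) in the right panel. I'll triangulate these.

```bash
python3 - <<'E'
from h import *
t=cam("top");s=cam("side")
bt=(317.57,197.3);bs=(301.2,239.3);tt=(319.8,200.4)
print("boss plane",plane(t,[bt],.052).round(4),plane(s,[bs],.052).round(4),"tri",tri(t,bt,s,bs))
print("tip plane",plane(t,[tt],.0824).round(4))
# pedestal top corners (z=.036) in top crop
c=[((x+.5)/13.33-.5+298,(y+.5)/13.33-.5+180) for x,y in((75,178),(128,455))];print("ped",plane(t,c,.036).round(4))
y=np.radians(11.3);ax=np.array([-np.sin(.4)*np.cos(y),-np.sin(.4)*np.sin(y),np.cos(.4)]);e2=np.array([-np.sin(y),np.cos(y),0]);e1=np.cross(e2,ax)
o=plane(t,[bt],.052)[0]
m=np.zeros((600,800,3),np.uint8)
for d,b,w,k in((t,(298,180,328,225),0,13.333),(s,(275,228,315,268),400,10)):
  im=np.ascontiguousarray(cv2.resize(d["frame"][b[1]:b[3],b[0]:b[2]],None,fx=k,fy=k,interpolation=cv2.INTER_CUBIC))
  a=np.linspace(0,2*np.pi,60)[:,None]
  for C,R in((o,.02),(o+.025*ax,.008),(o+.033*ax,.0045)):
    p=((proj(d,C+R*(np.cos(a)*e1+np.sin(a)*e2))-[b[0],b[1]]+.5)*k).astype(np.int32)
    cv2.polylines(im,[p],True,(255,0,255),1)
  m[:im.shape[0],w:w+im.shape[1]]=im[:600,:400]
cv2.imwrite("pics/ov.png",m[...,::-1]);print(r.observe()["q"].round(1))
E
```

```text
boss plane [[ 0.4822 -0.1215  0.052 ]] [[ 0.4827 -0.1215  0.052 ]] tri (array([ 0.4823702 , -0.12157258,  0.05217161]), np.float64(0.00049202652507552))
tip plane [[ 0.4689 -0.1237  0.0824]]
ped [[ 0.4963 -0.0888  0.036 ]
 [ 0.4459 -0.0974  0.036 ]]
[-45.9  14.2   9.4 105.7  -2.6  60.4  61. ]
```

View pics/ov.png

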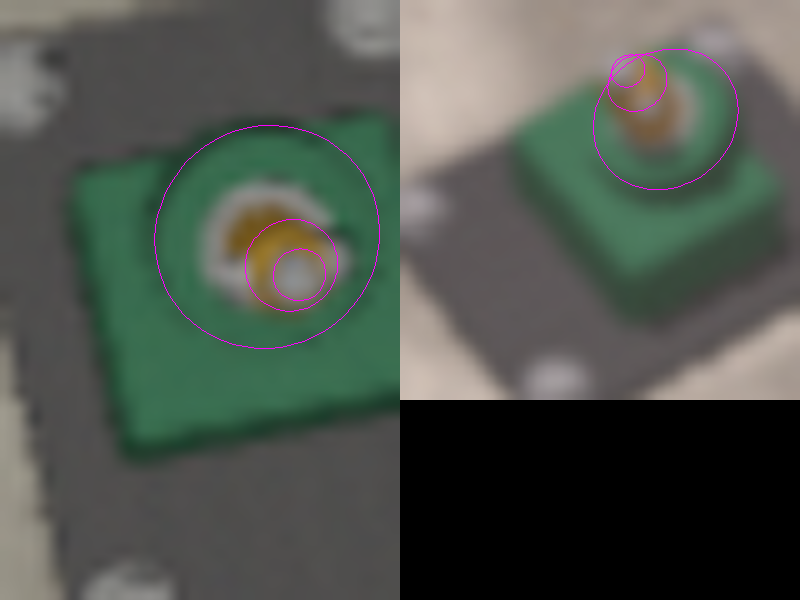

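The overlay agrees in both views: boss origin (0.482, −0.1215, 0.052), leaning towards −x at yaw 11.3°. Before grasping, I'll check with an empty gripper that the tilted final pose is reachable.

Call:
{"api": "play_rows", "payload": {"rows": [{"delta_pos": [-0.014, -0.08, 0], "angular": [0, 0, 0.0106]}, {"delta_pos": [-0.014, -0.08, 0], "angular": [0, 0, 0.0106]}, {"delta_pos": [-0.014, -0.08, 0], "angular": [0, 0, 0.0106]}, {"delta_pos": [-0.014, -0.08, 0], "angular": [0, 0, 0.0106]}, {"delta_pos": [-0.014, -0.08, 0], "angular": [0, 0, 0.0106]}, {"delta_pos": [-0.014, -0.08, 0], "angular": [0, 0, 0.0106]}, {"delta_pos": [-0.014, -0.08, 0], "angular": [0, 0, 0.0106]}, {"delta_pos": [-0.014, -0.08, 0], "angular": [0, 0, 0.0106]}, {"delta_pos": [-0.016, -0.08, 0], "angular": [0, 0, 0.0106]}, {"delta_pos": [-0.016, -0.08, 0], "angular": [0, 0, 0.0106]}]}}

```text
time_s: 10.28
tool_pos: [0.3941, -0.1145, 0.4254]
tcp_rot: [180.0, -0.1, -168.7]
force: [2.0, -0.0, 0.5]
grip_width: 0.0879
finger_force: 0.0
```

Call:
{"api": "play_rows", "payload": {"rows": [{"delta_pos": [0, -0.01, -0.016], "angular": [0.01, -0.05, 0]}, {"delta_pos": [0, -0.01, -0.016], "angular": [0.01, -0.05, 0]}, {"delta_pos": [0, -0.01, -0.016], "angular": [0.01, -0.05, 0]}, {"delta_pos": [0, -0.01, -0.016], "angular": [0.01, -0.05, 0]}, {"delta_pos": [0, -0.01, -0.016], "angular": [0.01, -0.05, 0]}, {"delta_pos": [0, 0, -0.016], "angular": [0.01, -0.05, 0]}, {"delta_pos": [0, 0, -0.016], "angular": [0.01, -0.05, 0]}, {"delta_pos": [0, 0, -0.016], "angular": [0.01, -0.05, 0]}, {"delta_pos": [0, 0, -0.016], "angular": [0.01, -0.05, 0]}, {"delta_pos": [0, 0, -0.016], "angular": [0.01, -0.05, 0]}]}}

```text
time_s: 11.12
tool_pos: [0.3947, -0.1377, 0.345]
tcp_rot: [-180.0, 22.9, -168.7]
force: [-0.1, 0.7, 0.6]
grip_width: 0.0878
finger_force: 0.0
```

```bash
python3 -c "
from h import *
print(r.observe()['q'].round(1))"
```

```text
[-16.    2.8  31.8 134.1 -27.7  25.5 140. ]
```

Call:
{"api": "play_rows", "payload": {"rows": [{"delta_pos": [0, 0, -0.0215], "angular": [0, 0, 0]}, {"delta_pos": [0, 0, -0.0215], "angular": [0, 0, 0]}, {"delta_pos": [0, 0, -0.0215], "angular": [0, 0, 0]}, {"delta_pos": [0, 0, -0.0215], "angular": [0, 0, 0]}, {"delta_pos": [0, 0, -0.0215], "angular": [0, 0, 0]}, {"delta_pos": [0, 0, -0.0215], "angular": [0, 0, 0]}, {"delta_pos": [0, 0, -0.0215], "angular": [0, 0, 0]}, {"delta_pos": [0, 0, -0.0215], "angular": [0, 0, 0]}]}}

```text
time_s: 11.78
tool_pos: [0.3946, -0.1372, 0.2589]
tcp_rot: [180.0, 22.7, -168.7]
force: [-0.4, 0.3, -0.8]
grip_width: 0.0878
finger_force: 0.0
```

```bash
python3 -c "
from h import *
print(r.observe()['q'].round(1))"
```

```text
[  5.4  14.1   9.9 137.2 -56.3  14.6 169.1]
```

The pose is reachable, but joint 7 sits at its limit (169.1°). I'll use the square grip's other flats, a quarter turn back, which puts joint 7 near 80°.

Call:
{"api": "play_rows", "payload": {"rows": [{"delta_pos": [0, 0, 0.02], "angular": [0, 0, 0]}, {"delta_pos": [0, 0, 0.02], "angular": [0, 0, 0]}, {"delta_pos": [0, 0, 0.02], "angular": [-0.0125, 0.0625, 0]}, {"delta_pos": [0, 0, 0.02], "angular": [-0.0125, 0.0625, 0]}, {"delta_pos": [0, 0, 0.02], "angular": [-0.0125, 0.0625, 0]}, {"delta_pos": [0, 0, 0.02], "angular": [-0.0125, 0.0625, 0]}, {"delta_pos": [0, 0, 0.02], "angular": [-0.0125, 0.0625, 0]}, {"delta_pos": [0, 0, 0.02], "angular": [-0.0125, 0.0625, 0]}, {"delta_pos": [0, 0, 0.02], "angular": [-0.0125, 0.0625, 0]}, {"delta_pos": [0, 0, 0.02], "angular": [-0.0125, 0.0625, 0]}]}}

```text
time_s: 12.62
tool_pos: [0.3948, -0.1375, 0.36]
tcp_rot: [-180.0, -0.2, -168.7]
force: [0.8, -0.3, -0.6]
grip_width: 0.0877
finger_force: 0.0
```

Call:
{"api": "play_rows", "payload": {"rows": [{"delta_pos": [0.0178, -0.0347, 0], "angular": [0, 0, -0.148]}, {"delta_pos": [0.0178, -0.0347, 0], "angular": [0, 0, -0.148]}, {"delta_pos": [0.0178, -0.0347, 0], "angular": [0, 0, -0.148]}, {"delta_pos": [0.0178, -0.0347, 0], "angular": [0, 0, -0.148]}, {"delta_pos": [0.0178, -0.0347, 0], "angular": [0, 0, -0.148]}, {"delta_pos": [0.0178, -0.0347, 0], "angular": [0, 0, -0.148]}, {"delta_pos": [0.0178, -0.0347, 0], "angular": [0, 0, -0.148]}, {"delta_pos": [0.0178, -0.0347, 0], "angular": [0, 0, -0.148]}, {"delta_pos": [0.0178, -0.0347, 0], "angular": [0, 0, -0.148]}, {"delta_pos": [0.0178, -0.0347, 0], "angular": [0, 0, -0.148]}]}}

```text
time_s: 13.45
tool_pos: [0.4844, -0.3118, 0.359]
tcp_rot: [-179.9, -0.1, 124.4]
force: [-0.2, -0.6, 1.2]
grip_width: 0.0877
finger_force: 0.0
```

Call:
{"api": "play_rows", "payload": {"rows": [{"delta_pos": [0, 0, 0], "angular": [0, 0, -0.148]}, {"delta_pos": [0, 0, 0], "angular": [0, 0, -0.148]}, {"delta_pos": [0, 0, 0], "angular": [0, 0, -0.148]}, {"delta_pos": [0, 0, 0], "angular": [0, 0, -0.148]}, {"delta_pos": [0, 0, 0], "angular": [0, 0, -0.148]}, {"delta_pos": [0, 0, 0], "angular": [0, 0, 0]}, {"delta_pos": [0, 0, 0], "angular": [0, 0, 0]}]}}

```text
time_s: 14.03
tool_pos: [0.4843, -0.3109, 0.3594]
tcp_rot: [-179.8, 0.1, 91.6]
force: [-0.3, -0.2, -0.4]
grip_width: 0.0877
finger_force: 0.0
```

```bash
python3 -c "
from h import *
o=r.observe();print(o['q'].round(1),o['tool_pos'],o['tcp_rot'])"
```

```text
[-14.   30.2  55.5 108.2 -29.3  57.3  56.1] [ 0.4842723  -0.31086292  0.3594198 ] [-1.79848111e+02  6.60227733e-02  9.15973243e+01]
```

Call:
{"api": "play_rows", "payload": {"rows": [{"delta_pos": [-0.001, 0, -0.03], "angular": [0, 0, 0]}, {"delta_pos": [0, 0, -0.05], "angular": [0, 0, 0]}, {"delta_pos": [0, 0, -0.05], "angular": [0, 0, 0]}, {"delta_pos": [0, 0, -0.05], "angular": [0, 0, 0]}, {"delta_pos": [0, 0, -0.04], "angular": [0, 0, 0]}, {"delta_pos": [0, 0, -0.03], "angular": [0, 0, 0]}, {"delta_pos": [0, 0, -0.014], "angular": [0, 0, 0]}, {"delta_pos": [0, 0, 0], "angular": [0, 0, 0]}]}}

```text
time_s: 14.7
tool_pos: [0.4835, -0.3111, 0.2274]
tcp_rot: [-179.9, -0.0, 91.5]
force: [0.1, 0.3, 0.8]
grip_width: 0.0873
finger_force: 0.0
```

Call:
{"api": "play_rows", "payload": {"hand": -1, "rows": [{"delta_pos": [0, 0, 0], "angular": [0, 0, 0]}, {"delta_pos": [0, 0, 0], "angular": [0, 0, 0]}, {"delta_pos": [0, 0, 0], "angular": [0, 0, 0]}, {"delta_pos": [0, 0, 0], "angular": [0, 0, 0]}, {"delta_pos": [0, 0, 0], "angular": [0, 0, 0]}, {"delta_pos": [0, 0, 0], "angular": [0, 0, 0]}, {"delta_pos": [0, 0, 0], "angular": [0, 0, 0]}, {"delta_pos": [0, 0, 0], "angular": [0, 0, 0]}, {"delta_pos": [0, 0, 0], "angular": [0, 0, 0]}, {"delta_pos": [0, 0, 0], "angular": [0, 0, 0]}]}}

```text
time_s: 15.53
tool_pos: [0.484, -0.3113, 0.2287]
tcp_rot: [180.0, 0.1, 91.4]
force: [-0.2, -0.4, -1.1]
grip_width: 0.0247
finger_force: 0.0
```

Call:
{"api": "play_rows", "payload": {"rows": [{"delta_pos": [0, 0, 0], "angular": [0, 0, 0]}, {"delta_pos": [0, 0, 0], "angular": [0, 0, 0]}, {"delta_pos": [0, 0, 0], "angular": [0, 0, 0]}, {"delta_pos": [0, 0, 0], "angular": [0, 0, 0]}]}}

```text
time_s: 15.87
tool_pos: [0.484, -0.3113, 0.2287]
tcp_rot: [180.0, 0.1, 91.4]
force: [0.1, 0.8, 0.4]
grip_width: 0.024
finger_force: 30.0
```

Call:
{"api": "play_rows", "payload": {"rows": [{"delta_pos": [0, 0, 0.02], "angular": [0, 0, 0]}, {"delta_pos": [0, 0, 0.03], "angular": [0, 0, 0]}, {"delta_pos": [0, 0, 0.04], "angular": [0, 0, 0.027]}, {"delta_pos": [0, 0, 0.04], "angular": [0, 0, 0.027]}, {"delta_pos": [0, 0, 0.04], "angular": [0, 0, 0.027]}, {"delta_pos": [0, 0, 0.04], "angular": [0, 0, 0.027]}, {"delta_pos": [0, 0, 0.04], "angular": [0, 0, 0.027]}, {"delta_pos": [0, 0, 0.03], "angular": [0, 0, 0.027]}, {"delta_pos": [0, 0, 0.02], "angular": [0, 0, 0.027]}, {"delta_pos": [0, 0, 0], "angular": [0, 0, 0.027]}]}}

```text
time_s: 16.7
tool_pos: [0.4841, -0.3118, 0.3808]
tcp_rot: [179.8, 0.2, 101.2]
force: [0.5, -0.5, -2.8]
grip_width: 0.0242
finger_force: 30.0
```

```bash
python3 - <<'E'
from h import *
t=cam("top");s=cam("side");o=r.observe();p=o["tool_pos"];print(p,o["tcp_rot"])
m=np.zeros((600,800,3),np.uint8);a=np.linspace(0,2*np.pi,60)[:,None];k=5
for d,w in((t,0),(s,400)):
  c=proj(d,[p-[0,0,.2]])[0].astype(int);x0=max(c[0]-40,0);y0=max(c[1]-60,0)
  im=np.ascontiguousarray(cv2.resize(d["frame"][y0:y0+120,x0:x0+80],None,fx=k,fy=k,interpolation=cv2.INTER_CUBIC))
  for z in(.2285,.2285-.036):
    q=((proj(d,p+[0,0,-z]+.019*np.c_[np.cos(a),np.sin(a),0*a])-[x0,y0]+.5)*k).astype(np.int32);cv2.polylines(im,[q],True,(255,0,255),1)
  m[:im.shape[0],w:w+im.shape[1]]=im
cv2.imwrite("pics/hold.png",m[...,::-1])
E
```

```text
[ 0.48381887 -0.31106127  0.37847791] [1.79984465e+02 3.11576336e-02 1.01176491e+02]
```

View pics/hold.png

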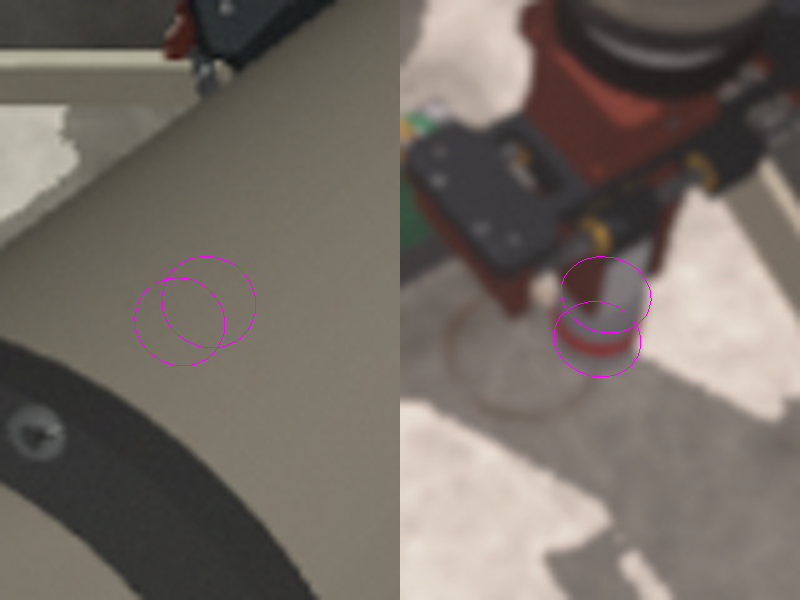

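The held coupler (red band at (600,345), right panel) matches the predicted barrel ring, so it is coaxial in the hand to within about 1 mm. I'm moving over the nipple and tilting.

Call:
{"api": "play_rows", "payload": {"rows": [{"delta_pos": [-0.019, 0.034, 0], "angular": [0, 0, 0]}, {"delta_pos": [-0.019, 0.034, 0], "angular": [0, 0, 0]}, {"delta_pos": [-0.019, 0.034, 0], "angular": [0, 0, 0]}, {"delta_pos": [-0.019, 0.034, 0], "angular": [0, 0, 0]}, {"delta_pos": [-0.019, 0.034, 0], "angular": [0, 0, 0]}, {"delta_pos": [-0.019, 0.034, 0], "angular": [0, 0, 0]}, {"delta_pos": [-0.019, 0.034, 0], "angular": [0, 0, 0]}, {"delta_pos": [-0.019, 0.034, 0], "angular": [0, 0, 0]}, {"delta_pos": [-0.019, 0.034, 0], "angular": [0, 0, 0]}, {"delta_pos": [-0.019, 0.034, 0], "angular": [0, 0, 0]}]}}

```text
time_s: 17.63
tool_pos: [0.388, -0.1403, 0.3776]
tcp_rot: [-179.9, 0.1, 101.1]
force: [0.0, -0.4, -1.7]
grip_width: 0.0238
finger_force: 30.0
```

Call:
{"api": "play_rows", "payload": {"rows": [{"delta_pos": [0, 0, 0], "angular": [0.01, -0.05, 0]}, {"delta_pos": [0, 0, 0], "angular": [0.01, -0.05, 0]}, {"delta_pos": [0, 0, 0], "angular": [0.01, -0.05, 0]}, {"delta_pos": [0, 0, 0], "angular": [0.01, -0.05, 0]}, {"delta_pos": [0, 0, 0], "angular": [0.01, -0.05, 0]}, {"delta_pos": [0, 0, 0], "angular": [0.01, -0.05, 0]}, {"delta_pos": [0, 0, 0], "angular": [0.01, -0.05, 0]}, {"delta_pos": [0, 0, 0], "angular": [0.01, -0.05, 0]}, {"delta_pos": [0, 0, 0], "angular": [0.01, -0.05, 0]}, {"delta_pos": [0, 0, 0], "angular": [0.01, -0.05, 0]}]}}

```text
time_s: 18.47
tool_pos: [0.3882, -0.1411, 0.3779]
tcp_rot: [157.1, -0.0, 101.1]
force: [-0.7, -0.5, -2.4]
grip_width: 0.0237
finger_force: 30.0
```

```bash
cat >> h.py <<'E'
from scipy.spatial.transform import Rotation as R
O=np.array([.4817,-.1215,.052]);Y=np.radians(11.3)
AX=np.array([-np.sin(.4)*np.cos(Y),-np.sin(.4)*np.sin(Y),np.cos(.4)]);E2=np.array([-np.sin(Y),np.cos(Y),0]);E1=np.cross(E2,AX)
def st():
    o=r.observe();p=o["tool_pos"];M=R.from_euler("xyz",o["tcp_rot"],degrees=True).as_matrix()
    m=p+.2285*M[:,2];e=m-O;B=np.array([E1,E2,AX])
    print("q",o["q"].round(1),"mouth in nipple frame mm",(B@e*1e3).round(1),"axis err deg",np.degrees(B@-M[:,2])[:2].round(2)*1,"F",(B@o["force"]).round(1),"to pre40 (units)",((O+.2685*AX-p)/.5).round(4),"rotvec fix",(np.cross(-M[:,2],AX)/(np.pi/4)).round(4), "T",o["time_s"])
E
python3 -c "
from h import *
st()"
```

```text
q [-52.8  -9.5  65.2 133.5  -1.7  29.5  26.1] mouth in nipple frame mm [ 38.9  -1.1 108.8] axis err deg [-0.01  0.04] F [-1.6 -0.4 -1.9] to pre40 (units) [-0.018  -0.0017 -0.1571] rotvec fix [0.0008 0.0005 0.0004] T 18.4667
```

Call:
{"api": "play_rows", "payload": {"rows": [{"delta_pos": [-0.003, 0, -0.02], "angular": [0, 0, 0]}, {"delta_pos": [-0.003, 0, -0.03], "angular": [0, 0, 0]}, {"delta_pos": [-0.003, 0, -0.03], "angular": [0, 0, 0]}, {"delta_pos": [-0.003, 0, -0.03], "angular": [0, 0, 0]}, {"delta_pos": [-0.003, -0.001, -0.027], "angular": [0, 0, 0]}, {"delta_pos": [-0.003, -0.001, -0.02], "angular": [0, 0, 0]}, {"delta_pos": [0, 0, 0], "angular": [0, 0, 0]}, {"delta_pos": [0, 0, 0], "angular": [0, 0, 0]}]}}

```text
time_s: 19.13
tool_pos: [0.3721, -0.1394, 0.3229]
tcp_rot: [157.4, 0.0, 101.0]
force: [0.9, -0.1, -2.0]
grip_width: 0.0236
finger_force: 30.0
```

```bash
python3 - <<'E'
from h import *
st()
t=cam("top");s=cam("side")
m=np.zeros((600,800,3),np.uint8)
for d,w in((t,0),(s,400)):
  c=proj(d,[O+.05*AX])[0].astype(int);x0=c[0]-30;y0=c[1]-45;k=400/60
  im=np.ascontiguousarray(cv2.resize(d["frame"][y0:y0+90,x0:x0+60],(400,600),interpolation=cv2.INTER_CUBIC))
  if w: 
    a=np.linspace(0,2*np.pi,60)[:,None]
    for z in(.04,.076): cv2.polylines(im,[((proj(d,O+z*AX+.019*(np.cos(a)*E1+np.sin(a)*E2))-[x0,y0]+.5)*k).astype(np.int32)],True,(255,0,255),1)
  m[:,w:w+400]=im
cv2.imwrite("pics/pre.png",m[...,::-1])
E
```

```text
q [-73.8 -19.2  83.3 138.8  25.7  24.1   2. ] mouth in nipple frame mm [ 2.2  3.3 64.2] axis err deg [0.27 0.16] F [-0.  -0.3 -2.2] to pre40 (units) [ 0.0141 -0.0052 -0.0471] rotvec fix [ 0.0043 -0.0053  0.0014] T 19.1333
```

View pics/pre.png

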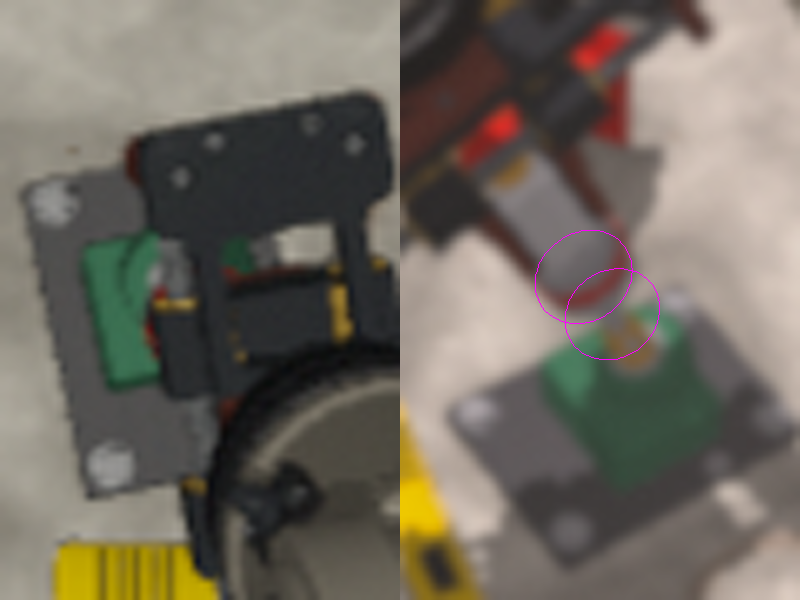

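The picture shows the coupler stopped short of the nipple and off its axis. Joints 2, 3 and 4 are at their limits in this elbow configuration. Any turn about the axis fits, so I'll back up and turn about the tool axis towards the configuration that reached earlier.

Call:
{"api": "play_rows", "payload": {"rows": [{"delta_pos": [0.009, 0, 0.022], "angular": [0, 0, 0]}, {"delta_pos": [0.009, 0, 0.022], "angular": [0, 0, 0]}, {"delta_pos": [0.009, 0, 0.022], "angular": [0, 0, 0]}, {"delta_pos": [0.009, 0, 0.022], "angular": [0, 0, 0]}, {"delta_pos": [0.009, 0, 0.022], "angular": [0, 0, 0]}, {"delta_pos": [0, 0, 0], "angular": [-0.0566, -0.0113, 0.1365]}, {"delta_pos": [0, 0, 0], "angular": [-0.0566, -0.0113, 0.1365]}, {"delta_pos": [0, 0, 0], "angular": [-0.0566, -0.0113, 0.1365]}, {"delta_pos": [0, 0, 0], "angular": [-0.0566, -0.0113, 0.1365]}, {"delta_pos": [0, 0, 0], "angular": [-0.0566, -0.0113, 0.1365]}]}}

```text
time_s: 20.07
tool_pos: [0.3955, -0.1401, 0.3786]
tcp_rot: [160.7, 12.6, 132.5]
force: [-0.1, 0.7, -2.0]
grip_width: 0.0233
finger_force: 30.0
```

Call:
{"api": "play_rows", "payload": {"rows": [{"delta_pos": [0, 0, 0], "angular": [-0.0566, -0.0113, 0.1365]}, {"delta_pos": [0, 0, 0], "angular": [-0.0566, -0.0113, 0.1365]}, {"delta_pos": [0, 0, 0], "angular": [-0.0566, -0.0113, 0.1365]}, {"delta_pos": [0, 0, 0], "angular": [-0.0566, -0.0113, 0.1365]}, {"delta_pos": [0, 0, 0], "angular": [-0.0566, -0.0113, 0.1365]}, {"delta_pos": [0, 0, 0], "angular": [-0.0566, -0.0113, 0.1365]}, {"delta_pos": [0, 0, 0], "angular": [-0.0566, -0.0113, 0.1365]}, {"delta_pos": [0, 0, 0], "angular": [0, 0, 0]}]}}

```text
time_s: 20.73
tool_pos: [0.3955, -0.1401, 0.3786]
tcp_rot: [176.0, 22.8, -179.6]
force: [0.4, -0.6, -2.5]
grip_width: 0.0238
finger_force: 30.0
```

```bash
python3 -c "
from h import *
st();print(r.observe()['tool_pos'])"
```

```text
q [-65.5 -19.2  71.8 133.   20.3  32.2  84.8] mouth in nipple frame mm [ 46.9  -2.4 106.7] axis err deg [-0.24  0.27] F [-0.7 -0.7 -2.4] to pre40 (units) [-0.0326 -0.0038 -0.1585] rotvec fix [0.0043 0.0064 0.0023] T 20.7333
[ 0.39545774 -0.14006655  0.37857613]
```

```bash
cat > kin.py <<'E'
import numpy as np, itertools
from scipy.optimize import least_squares
from scipy.spatial.transform import Rotation as R
D=[([-81.079,27.33,1.283,89.118,-.659,63.558,-4.761],[.176,.652,.405],[180,0,164.888]),
([-45.9,14.2,9.4,105.7,-2.6,60.4,61.],[.468,.2873,.4288],[180,0,-173.5]),
([-16,2.8,31.8,134.1,-27.7,25.5,140],[.3947,-.1377,.345],[180,22.9,-168.7]),
([5.4,14.1,9.9,137.2,-56.3,14.6,169.1],[.3946,-.1372,.2589],[180,22.7,-168.7]),
([-14,30.2,55.5,108.2,-29.3,57.3,56.1],[.4843,-.3109,.3594],[-179.85,.07,91.6]),
([-52.8,-9.5,65.2,133.5,-1.7,29.5,26.1],[.3882,-.1411,.3779],[157.1,0,101.1]),
([-73.8,-19.2,83.3,138.8,25.7,24.1,2.],[.3721,-.1394,.3229],[157.4,0,101]),
([-65.5,-19.2,71.8,133,20.3,32.2,84.8],[.3955,-.1401,.3786],[176,22.8,-179.6])]
def fk(q,p,s):
    q=np.radians(q); ry=lambda a:R.from_euler("y",a).as_matrix(); rz=lambda a:R.from_euler("z",a).as_matrix()
    M=rz(p[0]+s[0]*q[0]); t=M@[p[1],0,p[2]]
    M=M@ry(q[1]); M=M@rz(s[1]*q[2]); t=t+M@[p[3],0,p[4]]
    M=M@ry(q[3]); M=M@rz(s[2]*q[4]); t=t+M@[p[5],0,p[6]]
    M=M@ry(q[5]); M=M@rz(s[3]*q[6]+p[9]); t=t+M@[p[7]*np.cos(p[9]+s[3]*q[6]),-p[7]*np.sin(p[9]+s[3]*q[6]),p[8]]
    return t,M
def res(p,s):
    o=[]
    for q,t,e in D:
        a,M=fk(q,p,s); o+=list((a-t)*10)+list((M-R.from_euler("xyz",e,degrees=True).as_matrix()).ravel())
    return np.array(o)
def fit():
    best=None
    for s in itertools.product((1,-1),repeat=4):
        for b in(0,1.57,3.14,-1.57):
          for b0 in(0,3.14):
            f=least_squares(res,[b0,0,.3,0,.3,0,.3,0,.1,b],args=(s,))
            if best is None or f.cost<best[0]: best=(f.cost,f.x,s)
    return best
if __name__=="__main__":
    c,p,s=fit(); print(c,p.round(4).tolist(),s,"max pos err mm",np.abs(res(p,s).reshape(-1,12)[:,:3]).max()*100)
    np.save("kin.npy",np.r_[p,s])
E
timeout 300 python3 kin.py
```

```text
0.06841814659882212 [-0.0898, -0.015, 0.3189, -0.0398, 0.5707, -0.02, 0.4926, -0.0229, 0.2287, 1.4855] (-1, -1, -1, -1) max pos err mm 14.072071891756078
```

```bash
python3 - <<'E'
import re
t=open("kin.py").read()
t=t.replace("    q=np.radians(q); ry","    q=np.radians(q)+np.r_[0,p[10:15],0]; ry").replace("-1.57):","-1.57):",1)
t=t.replace("itertools.product((1,-1),repeat=4)","[(-1,-1,-1,-1)]").replace("0,.1,b],","0,.1,b]+[0]*5,")
open("kin.py","w").write(t)
E
timeout 300 python3 kin.py; python3 -c "
from kin import *
k=np.load('kin.npy');print((res(k[:15],k[15:]).reshape(-1,12)*100).round(1)[:,:3])"
```

```text
0.03498152013997002 [-0.0208, -0.0115, 0.3144, -0.0313, 0.543, 0.0016, 0.4778, -0.042, 0.2012, 1.4651, -0.005, 0.0809, -0.0242, -0.0188, 0.0369] (-1, -1, -1, -1) max pos err mm 12.408623303295785
[[ -3.5   6.8   5.4]
 [ -5.8   7.5  -5.5]
 [  6.5   2.2   1.1]
 [  6.2  -3.7  -1.5]
 [-12.4  -5.   -1.4]
 [ -2.   -2.6   1.1]
 [ -5.    0.3   0.4]
 [ -5.9  -0.4   0.4]]
```

```bash
cat > kin.py.new <<'E'
E
python3 - <<'E'
t=open("kin.py").read()
t=t.replace("[p[1],0,p[2]]","[p[1],p[15],p[2]]").replace("[p[3],0,p[4]]","[p[3],p[16],p[4]]").replace("[p[5],0,p[6]]","[p[5],p[17],p[6]]")
t=t.replace("M=M@ry(q[5]); M=M@rz(s[3]*q[6]+p[9]); t=t+M@[p[7]*np.cos(p[9]+s[3]*q[6]),-p[7]*np.sin(p[9]+s[3]*q[6]),p[8]]","M=M@ry(q[5]); t=t+M@[p[7],p[18],p[8]]; M=M@rz(s[3]*q[6]+p[9])").replace("[0]*5","[0]*9")
open("kin.py","w").write(t)
E
rm kin.py.new; timeout 300 python3 kin.py; python3 -c "
from kin import *
k=np.load('kin.npy');print((res(k[:19],k[19:]).reshape(-1,12)*100).round(1)[:,:3]); print([np.abs(x[3:]).max().round(3) for x in res(k[:19],k[19:]).reshape(-1,12)])"
```

```text
0.0002378314738276256 [-0.0011, 0.0009, 0.2834, 0.005, 0.5413, -0.0024, 0.4713, 0.0031, 0.15, 1.5722, -0.004, -0.0013, 0.0039, 0.0025, -0.0012, -0.0302, -0.0307, 17.0866, -17.0876] (-1, -1, -1, -1) max pos err mm 1.4019068106070343
[[ 0.1 -0.1  0.7]
 [ 0.1 -0.  -1.4]
 [-0.3  0.   0.1]
 [ 0.3  0.1 -0.4]
 [ 0.1 -0.1  0.4]
 [ 0.1  0.   0.4]
 [ 0.   0.4 -0.2]
 [-0.2 -0.5  0.5]]
[np.float64(0.002), np.float64(0.002), np.float64(0.001), np.float64(0.001), np.float64(0.001), np.float64(0.003), np.float64(0.003), np.float64(0.003)]
```

```bash
cat > sim.py <<'E'
from kin import *
k=np.load('kin.npy');P,S=k[:19],k[19:]
LO=np.array([-169.35,-19.33,-80.79,13.8,-78.32,9.67,-169.56]);HI=np.array([169.35,120.38,83.38,139.57,258.32,109.79,169.56])
def err(q,t,M):
    a,N=fk(q,P,S); return np.r_[t-a,R.from_matrix(M@N.T).as_rotvec()]
def jac(q):
    a,N=fk(q,P,S);J=np.zeros((6,7))
    for i in range(7):
        d=np.array(q,float);d[i]+=.01;b,N2=fk(d,P,S);J[:3,i]=(b-a)/np.radians(.01);J[3:,i]=R.from_matrix(N2@N.T).as_rotvec()/np.radians(.01)
    return J
def step(q,t,M,it=3):
    for _ in range(it): q=q+np.degrees(np.linalg.pinv(jac(q),rcond=1e-3)@err(q,t,M)); q=np.clip(q,LO,HI)
    return q
def path(q,rows):
    """rows: list of (dpos m total, rotvec rad total, n)"""
    q=np.array(q,float);t,M=fk(q,P,S);w=0
    for d,v,n in rows:
        for _ in range(n):
            t=t+np.array(d)/n;M=R.from_rotvec(np.array(v)/n).as_matrix()@M;q=step(q,t,M)
            w=max(w,np.linalg.norm(err(q,t,M)[:3])*1e3)
    return q,w
def margin(q): return np.minimum(q-LO,HI-q).round(1)
E
cat > v.py <<'E'
from sim import *
u=np.pi/4
q,w=path(D[1][0],[((-.072,-.4,0),(0,0,.106*u),10),((0,-.025,-.08),(.1*u,-.5*u,0),10)]);print("2->3",q.round(1),D[2][0],w)
q,w=path(D[2][0],[((0,0,-.086),(0,0,0),8)]);print("3->4",q.round(1),D[3][0],w)
q,w=path(D[4][0],[((0,0,-.131),(0,0,0),8),((0,0,.15),(0,0,.216*u),10),((-.095,.17,0),(0,0,0),10),((0,0,0),(.1*u,-.5*u,0),10)]);print("5->6",q.round(1),D[5][0],w)
# best configs at pre40/home over yaw
O=np.array([.4817,-.1215,.052]);Y=np.radians(11.3);AX=np.array([-np.sin(.4)*np.cos(Y),-np.sin(.4)*np.sin(Y),np.cos(.4)])
E2=np.array([-np.sin(Y),np.cos(Y),0])
for dz in(.04,0):
  for cy in range(0,360,30):
    a=R.from_rotvec(AX*np.radians(cy-90)).as_matrix()@E2; M=np.c_[np.cross(a,-AX),a,-AX]; t=O+(.2285+dz)*AX;best=None
    for q0 in(D[3][0],D[2][0],D[5][0],[0,10,0,135,0,15,80],[0,0,-40,135,40,20,60],[0,0,0,130,90,20,0]):
      q0=np.array(q0,float);mid=(LO+HI)/2
      f=least_squares(lambda q:np.r_[err(q,t,M)*[200]*1 if 0 else err(q,t,M)*200,np.maximum(0,8-(q-LO))*.3,np.maximum(0,8-(HI-q))*.3],np.clip(q0,LO+1,HI-1),max_nfev=60)
      e=np.linalg.norm(err(f.x,t,M));m=margin(f.x).min()
      if e<.005 and (best is None or m>best[0]): best=(m,f.x.round(1).tolist())
    print(dz,cy,best)
E
timeout 500 python3 v.py
```

```text
2->3 [-16.5   2.6  32.2 133.9 -27.2  25.6 139.4] [-16, 2.8, 31.8, 134.1, -27.7, 25.5, 140] 5.00827361883175e-07
3->4 [  0.5  14.2  15.7 137.5 -60.7  15.8 169.6] [5.4, 14.1, 9.9, 137.2, -56.3, 14.6, 169.1] 0.021360248633882882
5->6 [-52.5  -9.1  65.  133.3  -2.2  29.7  26.8] [-52.8, -9.5, 65.2, 133.5, -1.7, 29.5, 26.1] 3.2481869399848264e-06
0.04 0 (np.float64(6.5), [80.4, 22.0, -72.8, 133.1, 33.4, 21.4, -5.3])
0.04 30 (np.float64(6.5), [80.4, 22.0, -72.8, 133.1, 33.4, 21.4, 24.7])
0.04 60 (np.float64(6.5), [80.4, 22.0, -72.8, 133.1, 33.4, 21.4, 54.7])
0.04 90 (np.float64(6.5), [80.4, 22.0, -72.8, 133.1, 33.4, 21.4, 84.7])
0.04 120 (np.float64(6.5), [80.4, 22.0, -72.8, 133.1, 33.4, 21.4, 114.7])
0.04 150 (np.float64(6.5), [80.4, 22.0, -72.8, 133.1, 33.4, 21.4, 144.7])
0.04 180 (np.float64(6.0), [67.5, 14.8, -56.3, 133.5, 7.9, 17.4, -161.6])
0.04 210 (np.float64(6.5), [80.4, 22.0, -72.8, 133.1, 33.4, 21.4, -155.3])
0.04 240 (np.float64(6.5), [80.4, 22.0, -72.8, 133.1, 33.4, 21.4, -125.3])
0.04 270 (np.float64(6.5), [80.4, 22.0, -72.8, 133.1, 33.4, 21.4, -95.3])
0.04 300 (np.float64(6.5
[... 265 characters left out ...]
0 (np.float64(6.3), [76.0, 31.7, -72.8, 133.3, 59.9, 24.6, 29.9])
0 90 (np.float64(6.3), [76.0, 31.7, -72.8, 133.3, 59.9, 24.6, 59.9])
0 120 (np.float64(6.3), [76.0, 31.7, -72.8, 133.3, 59.9, 24.6, 89.9])
0 150 (np.float64(6.3), [76.0, 31.7, -72.8, 133.3, 59.9, 24.6, 119.9])
0 180 (np.float64(6.3), [76.0, 31.7, -72.8, 133.3, 59.9, 24.6, 149.9])
0 210 (np.float64(2.4), [0.7, 13.8, 15.7, 137.1, -58.4, 16.2, -68.6])
0 240 (np.float64(2.4), [0.7, 13.8, 15.7, 137.1, -58.4, 16.2, -38.6])
0 270 (np.float64(6.3), [76.0, 31.7, -72.8, 133.3, 59.9, 24.6, -120.1])
0 300 (np.float64(6.3), [76.0, 31.7, -72.8, 133.3, 59.9, 24.6, -90.1])
0 330 (np.float64(6.3), [76.0, 31.7, -72.8, 133.3, 59.9, 24.6, -60.1])
```

```bash
cat > search.py <<'E'
from sim import *
import multiprocessing as mp,time
O=np.array([.4817,-.1215,.052]);Y=np.radians(11.3);AX=np.array([-np.sin(.4)*np.cos(Y),-np.sin(.4)*np.sin(Y),np.cos(.4)]);E2=np.array([-np.sin(Y),np.cos(Y),0])
def final(cy):
    a=R.from_rotvec(AX*np.radians(cy)).as_matrix()@E2; return np.c_[np.cross(a,-AX),a,-AX]
Q0=np.array([-65.5,-19.2,71.8,133,20.3,32.2,84.8])
def run(wps,q=Q0):
    q=q.copy();t,M=fk(q,P,S);mm=99;w=0
    for k,(t1,M1,n) in enumerate(wps):
        v=R.from_matrix(M1@M.T).as_rotvec()
        for i in range(1,n+1):
            tt=t+(t1-t)*i/n;MM=R.from_rotvec(v*i/n).as_matrix()@M
            q=step(q,tt,MM,2)
            m=np.minimum(q-LO,HI-q).min()
            if k>0 or i>3: mm=min(mm,m)
            w=max(w,np.linalg.norm(err(q,tt,MM)[:3])*1e3)
            if w>1: return -99,w,q
            if mm<.5 and (k>0 or i>3): return mm,w,q
        t,M=t1,M1
    return mm,w,q
def cand(seed):
    g=np.random.default_rng(seed)
    via=np.array([g.uniform(.42,.58),g.uniform(-.4,.25),g.uniform(.42,.58)]);cy=g.uniform(-180,180);vy=g.uniform(-180,180)
    Mv=R.from_rotvec(g.uniform(-.3,.3,3)*[1,1,0]).as_matrix()@R.from_euler("zx",[0,0]).as_matrix()@R.from_euler("xyz",[180,0,vy],degrees=True).as_matrix()
    Mf=final(cy);top=np.array([.393,-.14,.38])
    wps=[(via,Mv,12),(top,Mf,12),(O+.2685*AX,Mf,5),(O+.2285*AX,Mf,5)]
    mm,w,q=run(wps);return mm,w,via.tolist(),Mv.tolist(),cy,q.round(1).tolist()
if __name__=="__main__":
    t0=time.time();best=[]
    with mp.Pool() as p:
        for x in p.imap_unordered(cand,range(6000),chunksize=8):
            if x[0]>.5 and x[1]<1: best.append(x)
            if time.time()-t0>200: p.terminate();break
    best.sort(key=lambda x:-x[0]);print(len(best),mp.cpu_count())
    for b in best[:6]: print(round(b[0],2),np.round(b[2],3),R.from_matrix(b[3]).as_euler("xyz",degrees=True).round(1),round(b[4],1),b[5])
    import pickle;pickle.dump(best[:30],open("best.pkl","wb"))
E
OMP_NUM_THREADS=1 timeout 400 python3 search.py
```

```text
540 4
1.88 [ 0.463 -0.059  0.552] [162.6 -10.3   8.8] 123.1 [-0.0, 13.8, 16.4, 137.4, -59.4, 16.2, -64.6]
1.76 [0.43 0.01 0.56] [-176.5   -8.2   19.9] 79.9 [-2.1, 14.0, 18.9, 137.5, -60.8, 16.7, -106.4]
1.73 [0.45  0.011 0.573] [158.9  -1.7 124.5] 111.4 [-2.8, 14.0, 19.7, 137.6, -61.3, 16.9, -74.3]
1.69 [0.467 0.093 0.577] [178.  -11.6   1.1] 91.8 [-3.5, 14.1, 20.4, 137.6, -61.7, 17.0, -93.6]
1.66 [0.443 0.026 0.554] [169.7  -1.6  81.6] 79.4 [-4.0, 14.1, 21.0, 137.6, -62.1, 17.2, -105.6]
1.66 [0.453 0.057 0.53 ] [163.6   5.1  57.7] 68.0 [-4.0, 14.1, 21.1, 137.6, -62.1, 17.2, -117.0]
```

```bash
cat > plan.py <<'E'
from search import *
from cell import r
import pickle
o=r.observe();q0=np.array(o["q"]);t0,M0=fk(q0,P,S);print("fk err mm",(t0-o["tool_pos"])*1e3)
L=[]
for b in pickle.load(open("best.pkl","rb")):
    Mv=np.array(b[3]);Mf=final(b[4]);v1=R.from_matrix(Mv@M0.T).as_rotvec();v2=R.from_matrix(Mf@Mv.T).as_rotvec()
    L.append((np.degrees(np.linalg.norm(v1)+np.linalg.norm(v2)),b,v1,v2))
L.sort(key=lambda x:x[0])
for a,b,v1,v2 in L[:3]:
    via=np.array(b[2]);top=np.array([.393,-.14,.38]);n1=int(np.ceil(max(np.linalg.norm(v1)/.115,np.linalg.norm(via-t0)/.03)));n2=int(np.ceil(max(np.linalg.norm(v2)/.115,np.linalg.norm(top-via)/.03)))
    d1=((via-t0)/.5/n1).round(3);r1=(v1/(np.pi/4)/n1).round(4);d2=((top-via)/.5/n2).round(3);r2=(v2/(np.pi/4)/n2).round(4)
    q,w=path(q0,[(d1*n1*.5,r1*n1*np.pi/4,n1)]);qv=q;q,w2=path(q,[(d2*n2*.5,r2*n2*np.pi/4,n2)])
    t,M=fk(q,P,S);print("rot",round(a),"n",n1,d1,r1,"| n",n2,d2,r2,"q via",qv.round(1),"q top",q.round(1),"top",t.round(4),"axis err",np.degrees(np.arccos(-M[:,2]@AX)).round(2),w,w2)
    print("   then",[x if np.isscalar(x) else np.round(x,1) for x in run([(O+.2685*AX,M,5),(O+.2285*AX,M,5)],q)])
E
python3 plan.py
```

```text
fk err mm [-0.22077345  0.07424736  0.25007823]
rot 185 n 25 [0.004 0.004 0.013] [ 0.037  -0.011  -0.1381] | n 6 [-0.019 -0.018 -0.053] [ 0.0608 -0.0422  0.0496] q via [-21.6  -5.   18.9 112.1  19.1  64.5 -82.8] q top [-22.5  -2.9  37.8 132.3 -16.8  30.4 -34. ] top [ 0.3882 -0.144   0.3823] axis err 0.05 2.649412761494793e-07 4.588047461490407e-05
   then [np.float64(1.3575489609621627), np.float64(0.003984408827479775), array([ -9.8,  14.7,  27.8, 138. , -65.9,  18.8,  14.9])]
rot 194 n 26 [0.007 0.021 0.015] [ 0.0403 -0.0051 -0.1385] | n 12 [-0.016 -0.046 -0.032] [ 0.0339 -0.0226 -0.0238] q via [ -38.9    1.5   13.   101.7   13.6   71.7 -109.4] q top [-26.8  -3.   42.  132.3 -16.1  30.3 -67.5] top [ 0.3902 -0.143   0.3818] axis err 0.04 7.967132961916083e-07 2.0198225817548353e-06
   then [np.float64(1.2146402880260325), np.float64(0.005347046952655351), array([-13. ,  15.2,  31.6, 138.1, -67.7,  19.8, -16.2])]
rot 202 n 25 [0.003 0.005 0.015] [ 0.0209 -0.0083 -0.1409] | n 7 [-0.01  -0.017 -0.055] [ 0.0446 -0.0696  0.1009] q via [-25.1  -3.8  21.1 107.6  16.5  80.4 -79. ] q top [-25.8  -1.1  40.5 132.4 -19.1  29.  -12.2] top [ 0.3977 -0.137   0.3738] axis err 0.03 8.08230962155157e-07 0.00032175151530210627
   then [np.float64(1.3105981936245712), np.float64(0.0025770079738341024), array([-10.8,  14.9,  29. , 138. , -66.4,  19.1,  35.8])]
```

A fitted kinematic model reproduces the logged motions, and it gives a detour that ends in the good elbow configuration. Executing it.

Call:
{"api": "play_rows", "payload": {"rows": [{"delta_pos": [0.004, 0.004, 0.013], "angular": [0.037, -0.011, -0.1381]}, {"delta_pos": [0.004, 0.004, 0.013], "angular": [0.037, -0.011, -0.1381]}, {"delta_pos": [0.004, 0.004, 0.013], "angular": [0.037, -0.011, -0.1381]}, {"delta_pos": [0.004, 0.004, 0.013], "angular": [0.037, -0.011, -0.1381]}, {"delta_pos": [0.004, 0.004, 0.013], "angular": [0.037, -0.011, -0.1381]}, {"delta_pos": [0.004, 0.004, 0.013], "angular": [0.037, -0.011, -0.1381]}, {"delta_pos": [0.004, 0.004, 0.013], "angular": [0.037, -0.011, -0.1381]}, {"delta_pos": [0.004, 0.004, 0.013], "angular": [0.037, -0.011, -0.1381]}, {"delta_pos": [0.004, 0.004, 0.013], "angular": [0.037, -0.011, -0.1381]}, {"delta_pos": [0.004, 0.004, 0.013], "angular": [0.037, -0.011, -0.1381]}]}}

```text
time_s: 21.57
tool_pos: [0.4155, -0.1196, 0.4433]
tcp_rot: [159.0, 17.6, 111.2]
force: [0.2, 0.5, -2.1]
grip_width: 0.024
finger_force: 30.0
```

Call:
{"api": "play_rows", "payload": {"rows": [{"delta_pos": [0.004, 0.004, 0.013], "angular": [0.037, -0.011, -0.1381]}, {"delta_pos": [0.004, 0.004, 0.013], "angular": [0.037, -0.011, -0.1381]}, {"delta_pos": [0.004, 0.004, 0.013], "angular": [0.037, -0.011, -0.1381]}, {"delta_pos": [0.004, 0.004, 0.013], "angular": [0.037, -0.011, -0.1381]}, {"delta_pos": [0.004, 0.004, 0.013], "angular": [0.037, -0.011, -0.1381]}, {"delta_pos": [0.004, 0.004, 0.013], "angular": [0.037, -0.011, -0.1381]}, {"delta_pos": [0.004, 0.004, 0.013], "angular": [0.037, -0.011, -0.1381]}, {"delta_pos": [0.004, 0.004, 0.013], "angular": [0.037, -0.011, -0.1381]}, {"delta_pos": [0.004, 0.004, 0.013], "angular": [0.037, -0.011, -0.1381]}, {"delta_pos": [0.004, 0.004, 0.013], "angular": [0.037, -0.011, -0.1381]}]}}

```text
time_s: 22.4
tool_pos: [0.4357, -0.0993, 0.5082]
tcp_rot: [157.3, 1.2, 48.3]
force: [-1.0, 1.1, -1.8]
grip_width: 0.0237
finger_force: 30.0
```

Call:
{"api": "play_rows", "payload": {"rows": [{"delta_pos": [0.004, 0.004, 0.013], "angular": [0.037, -0.011, -0.1381]}, {"delta_pos": [0.004, 0.004, 0.013], "angular": [0.037, -0.011, -0.1381]}, {"delta_pos": [0.004, 0.004, 0.013], "angular": [0.037, -0.011, -0.1381]}, {"delta_pos": [0.004, 0.004, 0.013], "angular": [0.037, -0.011, -0.1381]}, {"delta_pos": [0.004, 0.004, 0.013], "angular": [0.037, -0.011, -0.1381]}, {"delta_pos": [0, 0, 0], "angular": [0, 0, 0]}]}}

```text
time_s: 22.9
tool_pos: [0.4465, -0.089, 0.5416]
tcp_rot: [162.8, -5.3, 17.2]
force: [0.6, -0.5, -2.8]
grip_width: 0.024
finger_force: 30.0
```

```bash
cat > nx.py <<'E'
from search import *
from cell import r
o=r.observe();q0=np.array(o["q"]);t0=o["tool_pos"];M0=R.from_euler("xyz",o["tcp_rot"],degrees=True).as_matrix();print("q",q0.round(1),t0.round(4))
top=np.array([.390,-.142,.38]);n=8
best=None
for cy in range(-180,180,10):
    v=R.from_matrix(final(cy)@M0.T).as_rotvec();a=np.linalg.norm(v)
    if best is None or a<best[0]: best=(a,cy,v)
a,cy,v=best;d=((top-t0)/.5/n).round(3);w=(v/(np.pi/4)/n).round(4)
q,e=path(q0,[(d*n*.5,w*n*np.pi/4,n)]);t,M=fk(q,P,S)
print(cy,np.degrees(a),d,w,q.round(1),[x if np.isscalar(x) else np.round(x,1) for x in run([(O+.2685*AX,M,5),(O+.2285*AX,M,5)],q)])
E
python3 nx.py
```

```text
q [-21.9  -5.   18.9 111.8  18.8  64.7 -83.4] [ 0.4465 -0.089   0.5416]
-170 22.806776461932948 [-0.014 -0.013 -0.04 ] [ 0.0492 -0.0331  0.0224] [-22.   -2.9  36.5 132.2 -16.2  30.3 -41.4] [np.float64(1.3630898863239622), np.float64(0.004202891416849142), array([ -9.1,  14.6,  26.9, 138. , -65.7,  18.5,   8.6])]
```

Matches the prediction (q3 = 18.9°). Continuing to the top pose.

Call:
{"api": "play_rows", "payload": {"rows": [{"delta_pos": [-0.014, -0.013, -0.04], "angular": [0.0492, -0.0331, 0.0224]}, {"delta_pos": [-0.014, -0.013, -0.04], "angular": [0.0492, -0.0331, 0.0224]}, {"delta_pos": [-0.014, -0.013, -0.04], "angular": [0.0492, -0.0331, 0.0224]}, {"delta_pos": [-0.014, -0.013, -0.04], "angular": [0.0492, -0.0331, 0.0224]}, {"delta_pos": [-0.014, -0.013, -0.04], "angular": [0.0492, -0.0331, 0.0224]}, {"delta_pos": [-0.014, -0.013, -0.04], "angular": [0.0492, -0.0331, 0.0224]}, {"delta_pos": [-0.014, -0.013, -0.04], "angular": [0.0492, -0.0331, 0.0224]}, {"delta_pos": [-0.014, -0.013, -0.04], "angular": [0.0492, -0.0331, 0.0224]}, {"delta_pos": [0, 0, 0], "angular": [0, 0, 0]}]}}

```text
time_s: 23.65
tool_pos: [0.3872, -0.1417, 0.379]
tcp_rot: [175.7, -22.0, 22.4]
force: [-0.6, 0.9, -3.3]
grip_width: 0.0237
finger_force: 30.0
```

```bash
python3 -c "
from h import *
st();print(r.observe()['tool_pos'])"
```

```text
q [-21.7  -2.6  36.7 132.5 -16.3  30.3 -40.4] mouth in nipple frame mm [ 36.4  -1.8 110.3] axis err deg [0.49 0.12] F [-1.7  1.  -2.9] to pre40 (units) [-0.016  -0.0005 -0.1593] rotvec fix [ 0.0045 -0.0101  0.001 ] T 23.65
[ 0.38717485 -0.14173778  0.37895816]
```

Call:
{"api": "play_rows", "payload": {"rows": [{"delta_pos": [-0.002, 0, -0.02], "angular": [0.0006, -0.001, 0]}, {"delta_pos": [-0.002, 0, -0.02], "angular": [0.0006, -0.001, 0]}, {"delta_pos": [-0.002, 0, -0.02], "angular": [0.0006, -0.001, 0]}, {"delta_pos": [-0.002, 0, -0.02], "angular": [0.0006, -0.001, 0]}, {"delta_pos": [-0.002, 0, -0.02], "angular": [0.0006, -0.001, 0]}, {"delta_pos": [-0.002, 0, -0.02], "angular": [0.0006, -0.001, 0]}, {"delta_pos": [-0.002, 0, -0.02], "angular": [0.0006, -0.001, 0]}, {"delta_pos": [-0.002, 0, -0.019], "angular": [0.0006, -0.001, 0]}, {"delta_pos": [0, 0, 0], "angular": [0, 0, 0]}, {"delta_pos": [0, 0, 0], "angular": [0, 0, 0]}]}}

```text
time_s: 24.48
tool_pos: [0.3826, -0.1407, 0.3031]
tcp_rot: [175.5, -22.6, 22.5]
force: [-0.9, 0.3, -2.7]
grip_width: 0.0237
finger_force: 30.0
```

```bash
python3 -c "
from h import *
st();print(r.observe()['tool_pos'])"
```

```text
q [-16.2   7.8  34.4 137.7 -45.9  21.2 -10.1] mouth in nipple frame mm [ 5.3  0.2 42.1] axis err deg [-0.14  0.09] F [-1.8  0.5 -2.2] to pre40 (units) [-0.0068 -0.0025 -0.0077] rotvec fix [0.0012 0.0033 0.0008] T 24.4833
[ 0.3825703  -0.14073401  0.30313827]
```

Call:
{"api": "play_rows", "payload": {"rows": [{"delta_pos": [-0.002, -0.0006, -0.002], "angular": [0, 0.001, 0]}, {"delta_pos": [-0.002, -0.0006, -0.002], "angular": [0, 0.001, 0]}, {"delta_pos": [-0.002, -0.0006, -0.002], "angular": [0, 0, 0]}, {"delta_pos": [-0.001, -0.0006, -0.002], "angular": [0, 0, 0]}, {"delta_pos": [0, 0, 0], "angular": [0, 0, 0]}, {"delta_pos": [0, 0, 0], "angular": [0, 0, 0]}]}}

```text
time_s: 24.98
tool_pos: [0.3785, -0.1421, 0.299]
tcp_rot: [175.6, -22.6, 22.5]
force: [-0.3, 0.2, -1.5]
grip_width: 0.0241
finger_force: 30.0
```

```bash
python3 -c "
from h import *
st();print(r.observe()['tool_pos'])"
```

```text
q [-15.1   8.1  33.7 138.2 -47.6  20.9  -7.9] mouth in nipple frame mm [-0.3 -0.2 39.9] axis err deg [-0.11  0.07] F [-0.9  0.2 -1.3] to pre40 (units) [0.0014 0.0001 0.0007] rotvec fix [0.001  0.0027 0.0006] T 24.9833
[ 0.3784911  -0.14206063  0.29896207]
```

Call:
{"api": "play_rows", "payload": {"rows": [{"delta_pos": [0.0019, 0.0004, -0.0046], "angular": [0, 0, 0]}, {"delta_pos": [0.0019, 0.0004, -0.0046], "angular": [0, 0, 0]}, {"delta_pos": [0.0019, 0.0004, -0.0046], "angular": [0, 0, 0]}, {"delta_pos": [0.0019, 0.0004, -0.0046], "angular": [0, 0, 0]}, {"delta_pos": [0.0019, 0.0004, -0.0046], "angular": [0, 0, 0]}, {"delta_pos": [0.0019, 0.0004, -0.0046], "angular": [0, 0, 0]}, {"delta_pos": [0.0019, 0.0004, -0.0046], "angular": [0, 0, 0]}, {"delta_pos": [0.0019, 0.0004, -0.0046], "angular": [0, 0, 0]}, {"delta_pos": [0, 0, 0], "angular": [0, 0, 0]}]}}

```text
time_s: 25.73
tool_pos: [0.3862, -0.1404, 0.2801]
tcp_rot: [175.6, -22.6, 22.5]
force: [-0.7, 0.3, -3.1]
grip_width: 0.0239
finger_force: 30.0
```

```bash
python3 -c "
from h import *
st();print(r.observe()['tool_pos'])"
```

```text
q [-11.3  11.5  29.5 138.1 -56.6  19.4   0.4] mouth in nipple frame mm [-0.6 -0.1 19.5] axis err deg [-0.07  0.07] F [-1.8  0.5 -2.6] to pre40 (units) [-0.0141 -0.0032  0.0384] rotvec fix [0.0011 0.0018 0.0006] T 25.7333
[ 0.38621032 -0.14041256  0.28008108]
```

Call:
{"api": "play_rows", "payload": {"rows": [{"delta_pos": [0.0019, 0.0004, -0.0036], "angular": [0, 0, 0]}, {"delta_pos": [0.0018, 0.0003, -0.0036], "angular": [0, 0, 0]}, {"delta_pos": [0.0015, 0.0003, -0.0037], "angular": [0, 0, 0]}, {"delta_pos": [0.0015, 0.0003, -0.0037], "angular": [0, 0, 0]}, {"delta_pos": [0, 0, 0], "angular": [0, 0, 0]}]}}

```text
time_s: 26.15
tool_pos: [0.3888, -0.1395, 0.2726]
tcp_rot: [175.6, -22.5, 22.5]
force: [-1.2, 1.8, -5.4]
grip_width: 0.0238
finger_force: 30.0
```

```bash
python3 -c "
from h import *
st();print(r.observe()['tool_pos'])"
```

```text
q [ -9.7  12.7  27.6 138.1 -59.9  18.9   3.4] mouth in nipple frame mm [-1.2  0.4 11.5] axis err deg [-0.02  0.02] F [-2.9  2.  -4.6] to pre40 (units) [-0.0193 -0.0049  0.0534] rotvec fix [0.0002 0.0006 0.0001] T 26.15
[ 0.38879506 -0.13954912  0.27259929]
```

Call:
{"api": "play_rows", "payload": {"rows": [{"delta_pos": [0.0019, 0.0003, -0.0036], "angular": [0, 0, 0]}, {"delta_pos": [0.0019, 0.0003, -0.0036], "angular": [0, 0, 0]}, {"delta_pos": [0, 0, 0], "angular": [0, 0, 0]}]}}

```text
time_s: 26.4
tool_pos: [0.3907, -0.1392, 0.2688]
tcp_rot: [175.6, -22.5, 22.5]
force: [-1.6, 0.1, -8.9]
grip_width: 0.024
finger_force: 30.0
```

```bash
python3 -c "
from h import *
st();print(r.observe()['tool_pos'])"
```

```text
q [ -8.9  13.4  26.7 138.  -61.5  18.5   4.9] mouth in nipple frame mm [-1.1  0.3  7.3] axis err deg [0.02 0.03] F [-4.9  0.4 -7.6] to pre40 (units) [-0.023  -0.0055  0.0611] rotvec fix [ 0.0007 -0.0002  0.0003] T 26.4
[ 0.39065188 -0.13922258  0.26877229]
```

Call:
{"api": "play_rows", "payload": {"rows": [{"delta_pos": [0.0013, 0.0003, -0.0038], "angular": [0, 0, 0]}, {"delta_pos": [0.0013, 0.0003, -0.0038], "angular": [0, 0, 0]}, {"delta_pos": [0, 0, 0], "angular": [0, 0, 0]}]}}

```text
time_s: 26.65
tool_pos: [0.3921, -0.139, 0.2652]
tcp_rot: [175.6, -22.5, 22.5]
force: [-4.3, 1.1, -0.8]
grip_width: 0.0241
finger_force: 30.0
```

```bash
python3 -c "
from h import *
st();print(r.observe()['tool_pos'])"
```

```text
q [ -8.1  13.9  25.7 138.  -63.2  18.2   6.5] mouth in nipple frame mm [-1.   0.3  3.5] axis err deg [-0.03  0.03] F [-4.   2.   0.8] to pre40 (units) [-0.0258 -0.0059  0.0681] rotvec fix [0.0004 0.0008 0.0002] T 26.65
[ 0.39206101 -0.13901646  0.26524397]
```

Call:
{"api": "play_rows", "payload": {"rows": [{"delta_pos": [0.0012, 0.0002, -0.0028], "angular": [0, 0, 0]}, {"delta_pos": [0.0012, 0.0002, -0.0028], "angular": [0, 0, 0]}, {"delta_pos": [0, 0, 0], "angular": [0, 0, 0]}]}}

```text
time_s: 26.9
tool_pos: [0.3931, -0.1389, 0.2626]
tcp_rot: [175.6, -22.6, 22.5]
force: [-6.5, 0.5, 2.9]
grip_width: 0.024
finger_force: 30.0
```

```bash
python3 -c "
from h import *
st();print(r.observe()['tool_pos'])"
```

```text
q [ -7.5  14.4  25.  138.  -64.5  18.    7.7] mouth in nipple frame mm [-1.   0.3  0.6] axis err deg [-0.04  0.02] F [-4.6  1.8  5.1] to pre40 (units) [-0.0279 -0.0063  0.0735] rotvec fix [0.0002 0.0009 0.0002] T 26.9
[ 0.39313663 -0.13886     0.26255546]
```

Call:
{"api": "play_rows", "payload": {"rows": [{"delta_pos": [0.0008, 0.0001, -0.0018], "angular": [0, 0, 0]}, {"delta_pos": [0, 0, 0], "angular": [0, 0, 0]}, {"delta_pos": [0, 0, 0], "angular": [0, 0, 0]}]}}

```text
time_s: 27.15
tool_pos: [0.3933, -0.139, 0.2622]
tcp_rot: [175.7, -22.6, 22.5]
force: [-13.6, 1.0, 15.4]
grip_width: 0.0239
finger_force: 30.0
```

```bash
python3 -c "
from h import *
st();print(r.observe()['tool_pos'])"
```

```text
q [ -7.3  14.4  24.8 138.  -64.8  18.    8. ] mouth in nipple frame mm [-0.7  0.3  0.2] axis err deg [-0.11 -0.01] F [-6.1  3.6 19.3] to pre40 (units) [-0.0282 -0.006   0.0741] rotvec fix [-0.0007  0.0023 -0.0001] T 27.15
[ 0.39326485 -0.13896304  0.26224216]
```

Call:
{"api": "play_rows", "payload": {"rows": [{"delta_pos": [0.0008, 0.0001, -0.0018], "angular": [0, 0, 0]}, {"delta_pos": [0, 0, 0], "angular": [0, 0, 0]}, {"delta_pos": [0, 0, 0], "angular": [0, 0, 0]}]}}

```text
time_s: 27.4
tool_pos: [0.3935, -0.139, 0.2619]
tcp_rot: [175.7, -22.7, 22.4]
force: [-20.6, 1.1, 28.0]
grip_width: 0.0238
finger_force: 30.0
```

```bash
python3 -c "
from h import *
st();print(r.observe()['tool_pos'])"
```

```text
q [ -7.1  14.5  24.6 137.9 -65.2  18.    8.4] mouth in nipple frame mm [-0.3  0.4 -0.2] axis err deg [-0.18 -0.05] F [-7.5  5.2 33.6] to pre40 (units) [-0.0287 -0.006   0.0748] rotvec fix [-0.0019  0.0038 -0.0005] T 27.4
[ 0.39349975 -0.13898204  0.261896  ]
```

The force is now rising steeply (34 N) against the hard stop, so the coupler is home. I'll ease off slightly and check that it holds steady.

Call:
{"api": "play_rows", "payload": {"rows": [{"delta_pos": [-0.0004, 0, 0.0009], "angular": [0, 0, 0]}, {"delta_pos": [0, 0, 0], "angular": [0, 0, 0]}, {"delta_pos": [0, 0, 0], "angular": [0, 0, 0]}, {"delta_pos": [0, 0, 0], "angular": [0, 0, 0]}, {"delta_pos": [0, 0, 0], "angular": [0, 0, 0]}, {"delta_pos": [0, 0, 0], "angular": [0, 0, 0]}, {"delta_pos": [0, 0, 0], "angular": [0, 0, 0]}, {"delta_pos": [0, 0, 0], "angular": [0, 0, 0]}, {"delta_pos": [0, 0, 0], "angular": [0, 0, 0]}, {"delta_pos": [0, 0, 0], "angular": [0, 0, 0]}]}}

```text
time_s: 28.23
tool_pos: [0.3936, -0.1388, 0.262]
tcp_rot: [175.7, -22.7, 22.5]
force: [-15.0, 2.1, 17.9]
grip_width: 0.0239
finger_force: 30.0
```

```bash
python3 - <<'E'
from h import *
st()
s=cam("side")  # numeric check: guard yellow on the rail, bystanders unmoved vs first picture
h=cv2.cvtColor(s["frame"],cv2.COLOR_RGB2HSV);k=cv2.inRange(h[100:170,220:270],(20,150,80),(35,255,255));print("guard px near rail",int((k>0).sum()),np.argwhere(k).mean(0)[::-1]+[220,100])
f0=np.load("pics/side0.npy").astype(int);d=np.abs(s["frame"].astype(int)-f0).mean(2)
for n,p in(("tin",[.55,.09,.03]),("cutter",None),("counter",None)):
    pass
for n,b in(("tin",(275,160,310,190)),("cutter",(255,245,285,295)),("counter",(238,185,258,212))): print(n,"mean diff",d[b[1]:b[3],b[0]:b[2]].mean().round(1))
E
```

```text
q [ -7.2  14.5  24.7 137.9 -65.   18.    8.2] mouth in nipple frame mm [-0.3  0.3 -0.1] axis err deg [-0.14 -0.02] F [-6.2  5.  22.1] to pre40 (units) [-0.0289 -0.0063  0.0746] rotvec fix [-0.0011  0.003  -0.0002] T 28.2333
guard px near rail 53 [252.50943396 130.94339623]
tin mean diff 9.9
cutter mean diff 42.5
counter mean diff 58.9
```

```bash
python3 - <<'E'
from h import *
t=cam("top");f0=np.load("pics/top0.npy");f=t["frame"]
for n,b,lo,hi in(("tin",(190,145,235,190),(12,60,110),(30,180,255)),("cutter",(295,232,360,255),(20,150,100),(35,255,255)),("counter",(215,218,242,245),(0,0,150),(180,40,255))):
  for g in(f0,f):
    k=cv2.inRange(cv2.cvtColor(g[b[1]:b[3],b[0]:b[2]],cv2.COLOR_RGB2HSV),lo,hi);a=np.argwhere(k);print(n,len(a),a.mean(0)[::-1].round(1) if len(a) else None)
k=cv2.inRange(cv2.cvtColor(f,cv2.COLOR_RGB2HSV),(20,150,80),(35,255,255))[170:220,85:180];a=np.argwhere(k);print("guard",len(a),plane(t,[a.mean(0)[::-1]+[85,170]],.12) if len(a) else None)
st()
E
```

```text
tin 753 [22.1 20.9]
tin 755 [22.1 20.9]
cutter 513 [30.9 10.5]
cutter 178 [18.2 11.3]
counter 363 [11.   8.5]
counter 494 [11.4 11.4]
guard 703 [[0.45829231 0.27661039 0.12      ]]
q [ -7.2  14.5  24.7 137.9 -65.   18.    8.2] mouth in nipple frame mm [-0.4  0.3 -0.1] axis err deg [-0.14 -0.02] F [-5.5  4.4 21.3] to pre40 (units) [-0.0289 -0.0063  0.0746] rotvec fix [-0.0011  0.003  -0.0002] T 28.3333
```

```bash
python3 -c "
from cell import r
print(r.close_job())"
```

```text
the job is handed in; nothing more can be done
None
```

I handed the job in at about 28 s: the yellow guard hangs astride the rail bar, and the coupler is on the nipple, still gripped and pressed against the hard stop with about 22 N. The snap and full seating are judged from the force and position readings alone, the last check showed the tin unmoved, and the cutter and counter were partly hidden or unclear there, though I never moved near them.

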